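Pry up the sagging scenery deck and shim it level

ROBOT

A 6-joint arm with a two-finger parallel gripper is mounted at the origin on the work surface; the furniture and walls round the work are solid. World frame = base frame: x ahead of the robot, y to its left, z up, the work surface at z = 0. Lengths are in m, angles in rad, forces in N, time in s.
With the tool pointing down it reaches from about 0.35 to 0.975 m from the base axis. Payload 4.9 kg.
Tool frame: the origin (TCP) lies midway between the tips of the shut fingers; the grasp point (between the pads) lies 19 mm behind it; z points along the fingers, y is the line along which they close (so a half turn about z gives the same grasp; the last joint's range is limited). The gripper opens to 85 mm and grips with 20 to 120 N. Pads are 22 mm wide; open, the fingers measure 114 mm over their backs; the gripper's body (76 mm by 85 mm) begins 54 mm behind the grasp point. The pads swing forward as they close: fully open they stand 13 mm farther back than shut.
Start: joints at [-1.338, 0.053, 1.613, -0, 1.476, -0.119], TCP at [0.215, -0.587, 0.194] pointing down, gripper open.
Joint ranges: [-3.01, 3.01], [-1.01, 2.22], [0.06, 2.58], [-1.02, 4.17], [0.09, 2.62], [-3.14, 3.14]. Speed limits (rad/s): [2.57, 2.57, 3.14, 3.14, 3.14, 3.14].

INTERFACE

Orientations are given as a unit quaternion [w, x, y, z].
In Python, from plant import state, grab_frame, camera_info, job_done, spot_in, masks_of, pinpoint gives the robot as it stands.
- The arm moves only by the shell command python3 -m handwheel 'ROWS' [OPENING]. ROWS is JSON, a list that holds one entry, the list of rows, each a list of 6 numbers: the shift along the world's x, y, z in m, then the turn, a rotation vector about the world's x, y, z in degrees. In form: [[[tx, ty, tz, ax, ay, az], ...]]. A call has 1 to 20 rows; each row shifts and turns the commanded pose from where the row before left it; what a row does not reach is not made up. A row lasts 1/12 s, in which the tool goes at most 41.7 mm and 7.16 degrees, less where a joint would pass 70% of its speed; a pose out of reach is approached as far as the arm can. A call is refused whole if a number of a shift passes 0.0417 or a number of a turn 7.16, either way. A call with a gripper value outside its range is refused whole. OPENING is the opening, from 0 (shut) to 1 (fully open), set as the call begins (- or left out, the last holds). The fingers move at their own pace and stop on an object; the grip force is fixed at half the most. Time passes only in rows, so rows that do not move let the fingers close. It gives the time, the measured TCP pose, the force, the opening and the grip force at its end, in the units of the state.
- state(): the state, without advancing time (a new reading comes with each control period).
- grab_frame(name): name is "scene" or "top" or "wrist"; returns (picture, depth): 480x640x3 uint8, blue, green, red; 480x640 float32, m along the optical axis (not along the pixel's ray), 0 where there is no reading.
- camera_info(name): a dict with "fx", "fy", "cx", "cy" (pixels), "T" (4x4, takes a point from camera to world coordinates). Camera axes: x right, y up, looking along -z (the intrinsics and any distortion apply to the point x, -y, -z); pixel columns grow to the right and rows downward; lengths in m; the calibration is good to about 2 mm. The wrist camera is an equidistant fisheye: a pixel r from the principal point sees the ray r / f radians off the axis. A picture is of the moment at which its call begins: read the wrist's pose just before it. camera_info takes no time and is no camera call; for the wrist camera it gives the pose at the moment of the call.
- job_done(): hands the job in; it is judged then, once.
Trained networks look in the newest picture that a camera, given by its name, has taken for a name from the list of things; names that differ only in an ending like _2 or _b are one class to them, and where a whole thing is asked for, a point or a joint stands for the part that bears it (a point fixed in the world has none). Each returns a list of dicts, best first, with "conf" (0 to 1); they miss things now and then, are a little off and sometimes report something else, mostly with a low value. They report only what shows in the picture. A call takes as long as a camera call. They do not tell look-alikes from the thing itself.
- spot_in(camera, thing): "box" ([left, top, width, height] in pixels, round what is visible of it).
- masks_of(camera, thing): "region" (480x640 bool, what is visible of it) and "box" ([left, top, width, height] in pixels, round what is visible of it).
- pinpoint(camera, thing): "position" ([column, row] in pixels: a listed point, or the origin of a listed thing).
The state is a dict: "time": time; "joint_pos": joint angles; "joint_vel": joint speeds; "joint_efforts": joint torques, N m; "tool_pos": TCP position; "tool_rot": TCP orientation; "contact_force": force on the tool from outside, world axes, zero at the start; "ft_torque": the same for the moment, N m; "gripper_width": opening from 0.0 (shut) to 1.0 (fully open); "grasp_force": force on a finger pad.
Only numpy, scipy, OpenCV 4.12 (cv2) and the standard library are available. Lean on these libraries where they do the work, as an engineer would, in place of code of your own. Each camera call takes 0.05 s, during which the arm holds its last target. There are 200 camera calls.

TASK

The hinged scenery deck with the little house sags at its free edge. Pick up the blue-handled pry bar, gently lever the edge up over the grey fulcrum block without over-lifting it, and hook the bar's butt under the red keeper, easing it up until the keeper takes the load and you can let go without a jolt; then gently push the wooden shim, nose first, along the sill under the raised edge until you feel it touch the hidden stop. Finally unhook the bar, let the deck down gently onto the shim, and draw the bar out and lay it flat on the board; touch the deck only with the bar and shim and leave the coal wagon alone.

Things in the scene. Friction and masses are not known exactly. Their poses are not given: they have to be found in the camera images.
- bay: Fixed wooden hinge bay behind the deck; datum of the rig. Origin on the board (z=0) below the middle of the deck's free edge; +x level, in under the deck towards the hinge; y along the edge (y=+42 mm is the bar's lane, -42 the shim's). It carries a hidden rigid stop under the deck in the shim lane, its face 24 to 38 mm in from the edge, differently each time.
- sill: Fixed light-wood sill beam with fulcrum and keeper; same origin and axes as bay. Sill: x -28 to +55, y -95 to +95 mm, top 27 mm high, so it stands out 28 mm in front of the deck edge. The slot between sill and sagging deck edge is 11 mm high.
- fulcrum (a point): Middle of the ridge top of the grey fulcrum block: in the bay frame x=-38, y=42, z=34 mm. The steel ridge is a rod of radius 5 mm, 60 mm long along y.
- keeper_lip (a point): Middle of the lip of the red keeper, a fixed hook: bay frame x=-190, y=42, z=17 mm (underside of its arm). The arm is 50 mm wide (y), 8 mm thick (top at 25 mm) and runs from the lip back to the post face at x=-206; the post reaches x=-226.
- deck: Hinged scenery deck: plywood plate 220 (x) by 190 (y) mm, 14 mm thick, house and tree at its rear, 1 to 2 kg. Origin on the hinge line at the middle of its underside, 220 mm behind the free edge, 43 mm high; x points away from the free edge. Nose-down 0.0227 rad at the start (edge sagging), level when it lies on the shim.
- deck_edge (a point): Middle of the lower corner of the deck's free edge. Height 38 mm sagging (start), 43 mm level on the shim, about 47 mm with the bar hooked (tip some 18 mm under the deck), about 51 mm while the bar is slid under the keeper. Above 55 mm is over-lifted; the hinge stops at 58 mm.
- pry_bar: Flat steel pry bar 220 x 16 x 6 mm (tongue, last 30 mm: 4.5 mm), 0.16 kg. Origin at mid-length on the flat underside; +x to the tip, z up. Blue handle x=-88 to -10 mm, 20 mm wide, 18 mm high, pinched across y. A pitch of about 0.17 rad (tip up) over the fulcrum brings the butt low enough to slide under the keeper; hooked it lies at about 0.15 rad.
- bar_tip (a point): Middle of the pry bar's tip end (bar frame x=+110, z=2 mm). With the tip 36 mm under the deck edge the butt stands 6 mm clear of the keeper's lip; at 17 to 20 mm it is well hooked.
- bar_butt (a point): Middle of the butt end of the pry bar (bar frame x=-110, z=3 mm): bare steel 22 mm long, 6 mm thick, that goes under the keeper.
- shim: Wooden packing shim 75 x 36 mm, 16 mm thick, 0.05 kg. Origin at the middle of its underside, +x towards the nose (x=+37.5 mm). An orange block on the tail (x=-37.5 to -15.5, 36 mm wide, top 30 mm above the underside) serves as the grip, pinched across y. It belongs in the lane at about y=-42 mm of bay, +x the same way as the bay's.
- coal_wagon: Loose black model coal wagon 108 x 29 x 27 mm standing on the board, a bystander; origin under its middle.
Mind the look-alikes: they are no part of the job. What is shaped like the shim but turquoise is not meant.

How it is judged:
On the way, in this order (a step that is already met when the one before it is completed fails the run):
1. the hooked pry bar alone holds the deck up, the hand is off the bar (height (world z) of deck_edge above 0.0446 m and contact force between pry_bar and deck above 2 N and contact force between the fingers and pry_bar below 0.2 N), for 0.2 s.
2. the shim is pushed against the hidden stop while the bar still holds the deck up (contact force between shim and bay above 1.5 N and height (world z) of deck_edge above 0.0442 m), for 0.05 s.
At the end, for the whole second after the job is handed in: The deck rests level on the shim (edge underside 43 mm high within 1.4 mm, shim carrying more than 2 N), the shim's nose is at least 21 mm under the edge and within 0.2 rad of square, and the pry bar lies flat and still on the board, clear of the deck (height (world z) of deck_edge between 0.0416 and 0.0444 m and contact force between shim and deck above 2 N and x of shim in the frame of bay above -0.0165 m and angle between the x axis of shim and the x axis of bay, either way round below 0.2 rad and contact force between pry_bar and deck below 0.1 N and height (world z) of pry_bar below 0.01 m and angle between pry_bar's own z axis and vertical below 0.1 rad and linear speed of pry_bar below 0.01 m/s); the robot touches nothing.
It fails at once if the shim is rammed against the stop (over 16 N) (contact force between shim and bay above 16 N).
It fails at once if the deck is over-lifted (edge above 55 mm) (height (world z) of deck_edge above 0.055 m).
It fails at once if the deck is jerked or dropped (turns faster than 0.6 rad/s, 13 cm/s at the edge) (angular speed of deck above 0.6 rad/s).
It fails at once if the hand touches the deck (contact force between any of the fingers, the arm and deck above 2 N).
It fails at once if the coal wagon is displaced by more than 15 mm (distance of coal_wagon from where it was at the start of the episode above 0.015 m).
It also fails if it takes over 72 s, if anything falls off the work surface, if the arm or the gripper's body presses on something with over 40 N, if the wrist force passes 120 N, or if a joint passes its speed limit or range.

## Working session

There is one attempt and no reset: what is moved stays moved. The work goes in short steps, Python scripts to look and compute and a shell command to move; the robot and the scene stay as the last step left them, time stands still between calls to the robot, and variables do not carry over. Pictures are saved under pics/ and viewed, at most 10 in all, crops included, and the job is handed in when it is done.

```bash
mkdir -p pics; ls; cat > h.py <<'E'
import numpy as np, cv2
from plant import *
def px2w(cam,uv,z=None,depth=None):
    """pixel -> world, on plane z or with depth"""
    c=camera_info(cam);T=np.array(c["T"])
    a=(uv[0]-c["cx"])/c["fx"];b=(uv[1]-c["cy"])/c["fy"]
    if cam=="wrist":
        r=np.hypot(a,b)
        s=np.tan(r)/r if r>1e-6 else 1
        a,b=a*s,b*s
    d=T[:3,:3]@np.array([a,-b,-1.]);o=T[:3,3]
    k=depth if depth is not None else (z-o[2])/d[2]
    return o+k*d
def w2px(cam,p):
    c=camera_info(cam);T=np.array(c["T"])
    q=T[:3,:3].T@(np.array(p)-T[:3,3]);a,b=q[0]/-q[2],-q[1]/-q[2]
    if cam=="wrist":
        r=np.hypot(a,b);s=np.arctan(r)/r;a,b=a*s,b*s
    return np.array([c["cx"]+c["fx"]*a,c["cy"]+c["fy"]*b])
E
python3 - <<'E'
from h import *
np.set_printoptions(precision=4,suppress=True)
print(state())
for cam in("top","scene"):
    im,d=grab_frame(cam);cv2.imwrite(f"pics/{cam}0.png",im);np.save(f"{cam}0.npy",d)
    c=camera_info(cam);print(cam,c)
    for t in ["fulcrum","keeper_lip","deck_edge","deck","pry_bar","bar_tip","bar_butt","shim","coal_wagon","bay"]:
        for r in pinpoint(cam,t)[:3]:
            u,v=r["position"];dd=d[int(np.clip(v,0,479)),int(np.clip(u,0,639))]
            print(t,round(r["conf"],2),np.round([u,v]),px2w(cam,(u,v),depth=dd))
E
```

```text
pics
{'time': 0.0, 'joint_pos': array([-1.338 ,  0.0534,  1.6143, -0.    ,  1.476 , -0.119 ]), 'joint_vel': array([ 0.0009,  0.    ,  0.0004, -0.0005, -0.0017,  0.0013]), 'joint_efforts': array([ -0.0016, -39.3679, -37.0178,  -0.0001,   0.0072,   0.    ]), 'tool_pos': array([ 0.2152, -0.586 ,  0.1931]), 'tool_rot': array([-0.001 ,  0.9846,  0.175 , -0.0001]), 'contact_force': array([ 0.0588, -0.336 ,  0.1832]), 'ft_torque': array([ 0.0144, -0.0118,  0.0385]), 'grasp_force': 0.0, 'gripper_width': 0.9982218174449976}
top {'fx': 485.47223267801655, 'fy': 485.47223267801655, 'cx': 320.9822037023785, 'cy': 232.9792043821906, 'T': array([[-0.0024,  0.993 , -0.1182,  0.4034],
       [-1.    , -0.0026, -0.0013,  0.1686],
       [-0.0016,  0.1182,  0.993 ,  0.9023],
       [ 0.    ,  0.    ,  0.    ,  1.    ]])}
fulcrum 0.75 [361. 217.] [0.5367 0.0977 0.0321]
keeper_lip 0.56 [442. 218.] [ 0.5361 -0.0518  0.0217]
deck_edge 0.68 [334. 198.] [0.5668 0.1473 0.0571]
deck 0.8 [216. 200.] [0.5625 0.3541 0.0581]
pry_bar 0.89 [396. 262.] [0.4557 0.031  0.0042]
bar_tip 0.67 [338. 274.] [0.4346 0.138  0
[... 476 characters left out ...]
32,  0.7543, -0.5103,  0.0085],
       [-0.9106, -0.3372,  0.2389,  0.4212],
       [ 0.0082,  0.5634,  0.8262,  0.8333],
       [ 0.    ,  0.    ,  0.    ,  1.    ]])}
fulcrum 0.86 [350. 218.] [0.5461 0.0955 0.0306]
keeper_lip 0.88 [406. 208.] [ 0.5367 -0.0555  0.0038]
deck_edge 0.75 [326. 211.] [0.5706 0.1467 0.0552]
deck 0.75 [235. 242.] [ 0.6103  0.3574 -0.0003]
pry_bar 0.58 [392. 244.] [0.4532 0.0329 0.0083]
bar_tip 0.95 [354. 266.] [0.4384 0.1376 0.0054]
bar_butt 0.71 [428. 225.] [ 0.4657 -0.0741  0.0084]
shim 0.67 [388. 191.] [ 0.5906 -0.0328  0.019 ]
shim 0.67 [404. 282.] [0.3539 0.0604 0.0144]
bay 0.41 [390. 246.] [0.4525 0.0366 0.0055]
bay 0.17 [407. 207.] [ 0.5366 -0.0573  0.0042]
```

View pics/top0.png

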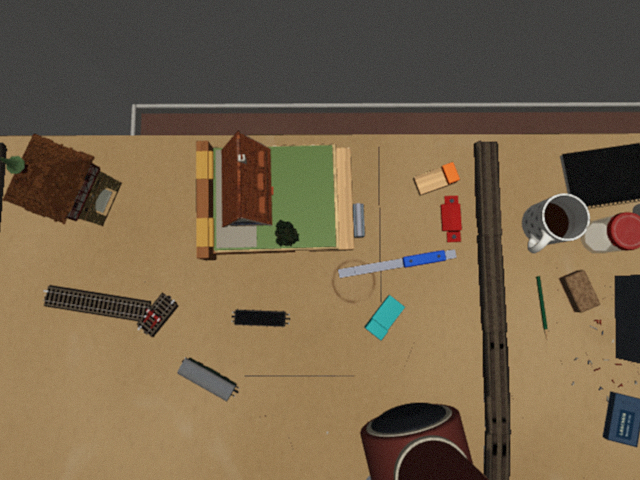

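View pics/scene0.png

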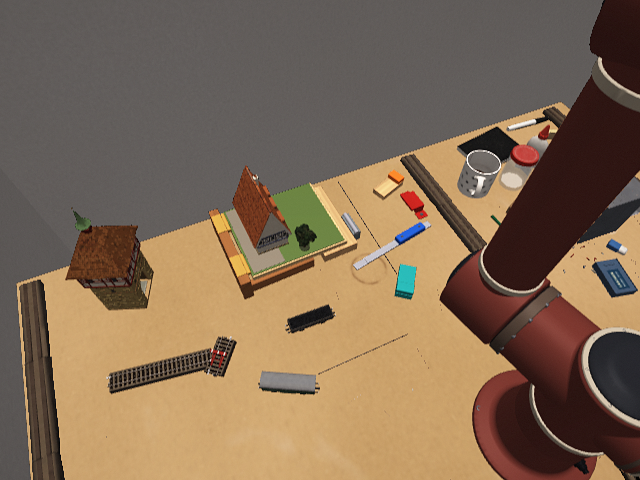

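Top view: the deck is at cols 215-352. The sill front is at col ~353 and the grey fulcrum at (360,220). The red keeper is at (451,218), and the blue bar runs from (340,273) to (455,254) with its tip to the left. The real shim is at (436,180) with its tail to the right; the turquoise one at (384,316) is the look-alike. Bay +x points roughly along world +y.

```bash
python3 - <<'E'
from h import *
np.set_printoptions(precision=4,suppress=True)
d=np.load("top0.npy");im=cv2.imread("pics/top0.png")
c=camera_info("top");T=np.array(c["T"])
v,u=np.mgrid[:480,:640]
P=np.stack([(u-c["cx"])/c["fx"]*d,-(v-c["cy"])/c["fy"]*d,-d],-1)@T[:3,:3].T+T[:3,3]
hsv=cv2.cvtColor(im,cv2.COLOR_BGR2HSV)
W=lambda a,b,e,f:(u>=a)&(u<b)&(v>=e)&(v<f)
def rect(n,m):
    q=P[m];r=cv2.minAreaRect(q[:,:2].astype(np.float32)*1000)
    print(n,m.sum(),"rect mm",r,"z",np.percentile(q[:,2],[5,50,95]))
print("board z",np.median(P[W(380,420,100+50,170)][:,2]),np.median(P[W(400,470,270,290)][:,2]))
s=W(325,362,140,255)&(P[...,2]>.02)&(P[...,2]<.034)
rect("sill",s&W(325,354,140,255))
for r in range(152,248,12):
    row=[ (P[r,k,1],P[r,k,2]) for k in range(328,368)]
    print(r,round(float(P[r,345,0]),4)," ".join(f"{a*1e3:.0f}:{b*1e3:.0f}" for a,b in row))
red=W(430,470,190,245)&((hsv[...,0]<5)|(hsv[...,0]>174))&(hsv[...,1]>150)
rect("keeper",red)
rect("keeper hi",red&(P[...,2]>.017))
for k in range(438,464): print(k,[f"{P[r,k,1]*1e3:.0f}:{P[r,k,2]*1e3:.0f}" for r in(205,218,230)],end=" ")
rect("fulc",W(353,368,200,240)&(P[...,2]>.026))
rect("shim",W(405,465,160,197)&(P[...,2]>.008))
rect("orange",W(405,465,160,197)&(P[...,2]>.022))
blue=W(395,450,245,272)&(hsv[...,0]>100)&(hsv[...,0]<130)&(hsv[...,1]>150)
rect("handle",blue)
rect("bar",W(330,462,245,282)&(P[...,2]>.003))
E
```

```text
board z -0.00031931284739705745 -0.0006592625500775884
sill 1542 rect mm ((573.5899047851562, 135.49879455566406), (50.8903694152832, 191.1934814453125), 89.02890014648438) z [0.024  0.0266 0.0292]
152 0.659 157:59 155:53 153:55 151:54 150:53 148:52 146:50 144:51 142:27 140:27 138:26 136:26 134:24 132:26 131:28 129:26 127:27 125:26 123:26 121:27 119:26 117:25 114:1 112:2 110:-0 108:-1 107:3 105:2 103:1 101:-0 99:1 97:-1 95:1 93:0 91:1 89:0 87:1 86:4 83:-2 81:-1
164 0.6367 157:57 155:53 153:55 152:56 150:53 148:52 146:51 144:51 142:24 140:25 138:28 136:26 134:29 133:28 131:26 129:26 127:26 125:24 123:29 122:30 120:27 118:29 114:-2 112:1 110:-1 109:1 106:-2 105:2 103:-2 101:0 99:0 97:0 95:-1 93:-2 91:-1 90:1 87:-2 86:0 84:1 82:-0
176 0.6131 157:56 155:55 153:56 152:55 150:55 148:54 146:52 144:51 142:27 140:29 138:25 136:29 135:28 133:27 131:27 129:28 127:27 125:27 123:26 122:26 120:26 118:27 116:27 112:-1 111:2 109:-0 107:2 105:2 103:2 101:-4 99:-2 98:2 95:-1 94:-0 92:1 90:-1 88:-1 86:-0 84:-1 82:-1
188 0.5906 157:54 155:58 154:58 152:56 150:55 148:55 146:53 145:53 143:51 140:27 138:26
[... 2522 characters left out ...]
478.99603271484375, 121.21671295166016), (37.15354537963867, 174.54095458984375), 69.92615509033203) z [0.0272 0.0304 0.035 ]
shim 857 rect mm ((530.8871459960938, 55.9801025390625), (56.74901580810547, 335.467041015625), 38.93618392944336) z [0.0126 0.0164 0.0309]
orange 262 rect mm ((523.975830078125, 50.401344299316406), (38.715003967285156, 335.4903259277344), 38.98233413696289) z [0.0255 0.0292 0.0332]
handle 401 rect mm ((442.7984313964844, 57.606353759765625), (22.693668365478516, 234.49525451660156), 14.010621070861816) z [0.0144 0.0172 0.0198]
bar 1241 rect mm ((454.3638916015625, 46.625892639160156), (79.21080780029297, 252.275146484375), 5.240400314331055) z [0.0034 0.0089 0.043 ]
```

```bash
python3 - <<'E'
from h import *
np.set_printoptions(precision=4,suppress=True)
d=np.load("top0.npy");im=cv2.imread("pics/top0.png")
ok=d>.3; d=cv2.medianBlur(d,3)
c=camera_info("top");T=np.array(c["T"])
v,u=np.mgrid[:480,:640]
P=np.stack([(u-c["cx"])/c["fx"]*d,-(v-c["cy"])/c["fy"]*d,-d],-1)@T[:3,:3].T+T[:3,3]
hsv=cv2.cvtColor(im,cv2.COLOR_BGR2HSV)
W=lambda a,b,e,f:(u>=a)&(u<b)&(v>=e)&(v<f)&(d>.3)
def rect(n,m):
    n_,l,st,_=cv2.connectedComponentsWithStats(m.astype(np.uint8))
    m=l==1+np.argmax(st[1:,4])
    q=P[m];r=cv2.minAreaRect(q[:,:2].astype(np.float32)*1000)
    print(n,m.sum(),np.round(r[0],1),np.round(r[1],1),round(r[2],1),"z",np.percentile(q[:,2],[5,50,95]))
rect("shim",W(405,465,160,197)&(P[...,2]>.008))
rect("orange",W(405,465,160,197)&(P[...,2]>.022))
rect("keeper arm",W(430,470,190,245)&(P[...,2]>.014))
rect("handle",W(395,450,240,275)&(P[...,2]>.011))
rect("bar",W(330,462,245,282)&(P[...,2]>.0025))
rect("sillall",W(325,354,140,255)&(P[...,2]>.02)&(P[...,2]<.034))
z=P[...,2]
e1=[];e2=[]
for r in range(148,246):
    k=np.arange(325,365)
    a=np.where((z[r,k[:-1]]>.042)&(z[r,k[1:]]<.034))[0]
    if len(a): e1.append(((P[r,k[a[0]],0]+P[r,k[a[0]+1],0])/2,P[r,k[a[0]],1]))
    if r<204:
        a=np.where((z[r,k[:-1]]>.015)&(z[r,k[1:]]<.012))[0]
        if len(a): e2.append((P[r,k[a[0]],0],P[r,k[a[0]],1]))
for e in(e1,e2):
    e=np.array(e);f=np.polyfit(e[:,0],e[:,1],1)
    for _ in range(3):
        g=abs(e[:,1]-np.polyval(f,e[:,0]))<.003;f=np.polyfit(e[g,0],e[g,1],1)
    print("edge slope",f[0],"y at x=.57",np.polyval(f,.57),"n",g.sum(),"x range",e[:,0].min(),e[:,0].max())
k=W(350,372,200,245)&(z>.0295);rect("ridge",k); 
q=P[k];print(np.median(q,0))
# top (z) extents of sill ends
m=W(344,352,130,265)&(z>.022)&(z<.032);print("sill x ext",np.percentile(P[m][:,0],[1,99]))
E
```

```text
shim 849 [611.5 -43.5] [36.8 76.2] 18.8 z [0.013  0.0158 0.0298]
orange 250 [620.3 -68.4] [36.  23.2] 19.2 z [0.0254 0.0291 0.0303]
keeper arm 552 [538.2 -67.2] [50.  36.5] 1.1 z [0.0217 0.0243 0.0254]
handle 467 [462.9 -18.1] [20.2 78.6] 9.9 z [0.0142 0.0171 0.0185]
bar 1123 [455.1  30.4] [ 20.8 220.2] 9.2 z [0.0035 0.0059 0.0181]
sillall 1547 [573.6 135.7] [ 50.8 191.1] 89.1 z [0.0252 0.0266 0.0278]
edge slope 0.03104573216562117 y at x=.57 0.14226136210105866 n 98 x range 0.48437349765118864 0.6625698408581268
edge slope 0.03449499330994857 y at x=.57 0.11447317879904206 n 55 x range 0.562760198205026 0.6670273925172001
ridge 195 [532.6 102.5] [58.8 13.5] 2.0 z [0.0299 0.0324 0.0339]
[0.5322 0.1028 0.0324]
sill x ext [0.4812 0.6664]
```

```bash
python3 -m handwheel '[[[0.0138,0.0316,0,0,0,4.39],[0.0138,0.0316,0,0,0,4.39],[0.0138,0.0316,0,0,0,4.39],[0.0138,0.0316,0,0,0,4.39],[0.0138,0.0316,0,0,0,4.39],[0.0138,0.0316,0,0,0,4.39],[0.0138,0.0316,0,0,0,4.39],[0.0138,0.0316,0,0,0,4.39],[0.0138,0.0316,0,0,0,4.39],[0.0138,0.0316,0,0,0,4.39],[0.0138,0.0316,0,0,0,4.39],[0.0138,0.0316,0,0,0,4.39],[0.0138,0.0316,0,0,0,4.39],[0.0138,0.0316,0,0,0,4.39],[0.0138,0.0316,0,0,0,4.39],[0.0138,0.0316,0,0,0,4.39],[0.0138,0.0316,0,0,0,4.39],[0.0138,0.0316,0,0,0,4.39],[0,0,0,0,0,0],[0,0,0,0,0,0]]]' 0.7
cat >> h.py <<'E'
from scipy.spatial.transform import Rotation as R
def toolR(s): q=s["tool_rot"];return R.from_quat([q[1],q[2],q[3],q[0]])
E
python3 - <<'E'
from h import *
np.set_printoptions(precision=4,suppress=True)
s=state();print(s["tool_pos"],toolR(s).as_matrix(),s["joint_pos"],s["contact_force"])
im,d=grab_frame("wrist");cv2.imwrite("pics/w1.png",im)
c=camera_info("wrist");print(c["fx"],c["T"])
for t,z in [("bar_tip",.002),("bar_butt",.006),("pry_bar",.006),("shim",.0),("fulcrum",.034),("keeper_lip",.017)]:
    for r in pinpoint("wrist",t)[:2]: print(t,round(r["conf"],2),np.round(r["position"]),px2w("wrist",r["position"],z=z))
for r in masks_of("wrist","pry_bar")[:1]:
    hsv=cv2.cvtColor(im,cv2.COLOR_BGR2HSV);m=r["region"]&(hsv[...,0]>100)&(hsv[...,0]<130)&(hsv[...,1]>150)
    q=np.array([px2w("wrist",(a,b),z=.018)[:2] for b,a in zip(*np.where(m))],np.float32)*1000
    print("handle",cv2.minAreaRect(q),r["conf"])
E
```

```text
time: 2.77
tool_pos: [0.464, -0.0165, 0.1943]
tool_rot: [-0.0, 0.647, 0.762, -0.0]
contact_force: [0.0, -0.1, 0.3]
gripper_width: 0.701
grasp_force: 0.0
[ 0.464  -0.0165  0.1943] [[-0.1627  0.9867 -0.0002]
 [ 0.9867  0.1627 -0.0003]
 [-0.0002 -0.0003 -1.    ]] [-0.1958 -0.3484  1.9723 -0.0003  1.5178 -0.3593] [ 0.0322 -0.0656  0.2739]
371.64829954431775 [[ 0.9871 -0.1528 -0.0477  0.4504]
 [ 0.1601  0.9418  0.2955  0.0567]
 [-0.0002 -0.2993  0.9542  0.375 ]
 [ 0.      0.      0.      1.    ]]
bar_tip 0.79 [321.  39.] [0.4347 0.135  0.002 ]
bar_butt 0.93 [319. 255.] [ 0.4676 -0.0865  0.006 ]
pry_bar 0.78 [322. 147.] [0.4529 0.0269 0.006 ]
shim 0.75 [226. 104.] [0.349  0.0564 0.    ]
shim 0.67 [450. 238.] [ 0.6071 -0.0473  0.    ]
fulcrum 0.88 [415.  88.] [0.5273 0.0981 0.034 ]
fulcrum 0.26 [466.  58.] [0.5717 0.1387 0.034 ]
keeper_lip 0.64 [387. 239.] [ 0.5333 -0.0542  0.017 ]
handle ((458.3744201660156, -21.64511489868164), (17.819921493530273, 75.72948455810547), 9.213944435119629) 0.78
```

```bash
python3 -m handwheel '[[[-0.001,-0.001,-0.025,0,0,0],[-0.001,-0.001,-0.025,0,0,0],[-0.001,-0.001,-0.025,0,0,0],[0,-0.0005,-0.025,0,0,0],[0,0,-0.025,0,0,0],[0,0,-0.025,0,0,0],[0,0,-0.02,0,0,0],[0,0,-0.01,0,0,0],[0,0,-0.005,0,0,0],[0,0,-0.005,0,0,0],[0,0,0,0,0,0],[0,0,0,0,0,0]]]' 0.7
python3 -m handwheel '[[[0,0,0,0,0,0],[0,0,0,0,0,0],[0,0,0,0,0,0],[0,0,0,0,0,0],[0,0,0,0,0,0],[0,0,0,0,0,0],[0,0,0,0,0,0],[0,0,0,0,0,0]]]' 0.1
```

```text
time: 4.17
tool_pos: [0.4617, -0.0217, 0.0054]
tool_rot: [0.001, 0.648, 0.761, 0.0]
contact_force: [-0.5, -0.7, -0.1]
gripper_width: 0.7
grasp_force: 0.0
time: 4.83
tool_pos: [0.4608, -0.0214, 0.0043]
tool_rot: [-0.0, 0.648, 0.761, 0.0]
contact_force: [-0.2, -0.0, 0.5]
gripper_width: 0.101
grasp_force: 0.0
```

```bash
python3 - <<'E'
from h import *
im,d=grab_frame("wrist");im2,d2=grab_frame("scene")
cv2.imwrite("pics/w2.png",np.hstack([im[0:400,120:520],cv2.resize(im2[170:290,330:460],(400,400*120//130))[:400] if 0 else cv2.resize(im2[180:280,340:440],(400,400))]))
E
```

```text
(no output)
```

View pics/w2.png

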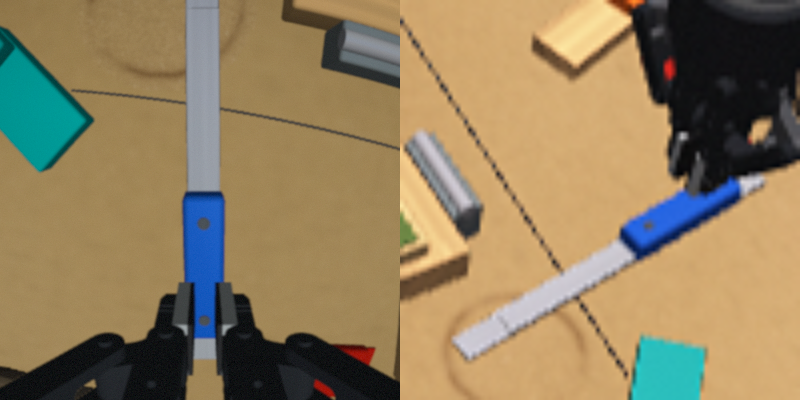

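```bash
python3 - <<'E'
from h import *
np.set_printoptions(precision=4,suppress=True)
s=state();M=toolR(s).as_matrix();p=s["tool_pos"]
print(s["gripper_width"],s["grasp_force"],p)
for k in(0,-.019,-.04): print("tool axis",k,w2px("wrist",p+M[:,2]*k))
for a in(-.03,-.01,.01,.03): print("along bar",a,w2px("wrist",p+M[:,0]*a+[0,0,.018-p[2]]))
im,d=grab_frame("wrist")
print("tool",[px2w("wrist",(u,v),depth=d[v,u]) for u,v in((305,290),(305,310),(348,290),(348,310),(310,300),(345,300))])
print("handle",[px2w("wrist",(u,v),depth=d[v,u]) for u,v in((322,215),(322,260),(322,300),(324,330),(324,350))])
print(spot_in("wrist","pry_bar")[:1],pinpoint("wrist","bar_butt")[:1])
E
```

```text
0.09964951248449998 0.0 [ 0.4607 -0.0214  0.0043]
tool axis 0 [326.8643 264.8199]
tool axis -0.019 [327.114  280.0538]
tool axis -0.04 [327.4492 300.7122]
along bar -0.03 [326.8999 327.1794]
along bar -0.01 [326.9935 293.6097]
along bar 0.01 [327.0792 256.637 ]
along bar 0.03 [327.1519 216.5552]
tool [array([ 0.4504, -0.0134,  0.0531]), array([ 0.4511, -0.0126,  0.0703]), array([ 0.4672, -0.0108,  0.0529]), array([ 0.4663, -0.0112,  0.0686]), array([ 0.4526, -0.0128,  0.0621]), array([ 0.4654, -0.0105,  0.0624])]
handle [array([0.4534, 0.0087, 0.0185]), array([ 0.4569, -0.0133,  0.019 ]), array([ 0.4603, -0.0345,  0.0195]), array([ 0.4642, -0.0525,  0.0187]), array([ 0.4676, -0.0736,  0.0073])]
[{'box': [304.6, 0.0, 40.0, 359.3], 'conf': 0.59}] [{'position': [320.2, 359.1], 'conf': 0.72}]
```

The wrist view shows the pad tips at z≈0.047 (rows 283-340), above the handle, although the TCP reads 0.004. I'll open, check with a guarded descent and re-measure.

```bash
python3 -m handwheel '[[[0,0,0,0,0,0],[0,0,0,0,0,0],[0,0,0,0,0,0],[0,0,0,0,0,0]]]' 0.6
python3 -m handwheel '[[[0,0,-0.004,0,0,0],[0,0,-0.004,0,0,0],[0,0,0,0,0,0]]]' 0.6
python3 - <<'E'
from h import *
np.set_printoptions(precision=4,suppress=True)
for c in("wrist","scene","top"):
    im,d=grab_frame(c);cv2.imwrite(f"pics/{c}3.png",im);np.save(c+"3.npy",d)
a=cv2.imread("pics/wrist3.png")[150:450,120:520];b=cv2.resize(cv2.imread("pics/scene3.png")[180:255,350:450],(400,300))
cv2.imwrite("pics/m3.png",np.hstack([a,b]))
E
```

```text
time: 5.42
tool_pos: [0.4608, -0.0214, 0.0043]
tool_rot: [0.0, 0.648, 0.761, 0.0]
contact_force: [0.3, -0.5, -0.4]
gripper_width: 0.603
grasp_force: 0.0
time: 5.67
tool_pos: [0.4598, -0.0212, -0.0049]
tool_rot: [-0.001, 0.648, 0.761, -0.0]
contact_force: [-0.1, 0.2, -0.6]
gripper_width: 0.604
grasp_force: 0.0
```

View pics/m3.png

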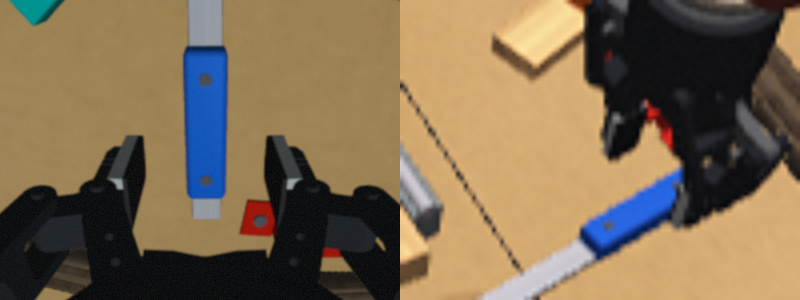

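```bash
python3 - <<'E'
from h import *
np.set_printoptions(precision=4,suppress=True)
d=np.load("wrist3.npy")
for u in(250,255,258,262,390,395,400):
    print(u,[ (v,px2w("wrist",(u,v),depth=d[v,u])) for v in(284,287,290,296,310,330) if 0<d[v,u]<.2])
E
```

```text
250 [(284, array([ 0.4218, -0.0371,  0.0008])), (287, array([ 0.4281, -0.0165,  0.0437])), (290, array([ 0.4288, -0.0157,  0.0477])), (296, array([ 0.4296, -0.0162,  0.0516])), (310, array([ 0.4316, -0.0159,  0.0625])), (330, array([ 0.433 , -0.02  ,  0.0691]))]
255 [(284, array([ 0.4247, -0.0358,  0.0023])), (287, array([ 0.4302, -0.0158,  0.0443])), (290, array([ 0.4306, -0.0162,  0.0461])), (296, array([ 0.4315, -0.016 ,  0.0514])), (310, array([ 0.4329, -0.0177,  0.059 ])), (330, array([ 0.4338, -0.0252,  0.0609]))]
258 [(284, array([ 0.4262, -0.0355,  0.0023])), (287, array([ 0.4314, -0.0158,  0.044 ])), (290, array([ 0.4317, -0.0165,  0.0451])), (296, array([ 0.4326, -0.0162,  0.0507])), (310, array([ 0.4333, -0.0213,  0.0525])), (330, array([ 0.4345, -0.0278,  0.0567]))]
262 [(284, array([ 0.4283, -0.0354,  0.0018])), (287, array([ 0.4327, -0.0171,  0.0409])), (290, array([ 0.4328, -0.0187,  0.0403])), (296, array([ 0.433 , -0.0214,  0.0406])), (310, array([ 0.4341, -0.0254,  0.0452])), (330, array([ 0.4352, -0.0332,  0.048 ]))]
390 [(284, array([ 0.4944, -0.0241,  0.0032])), (287, array([ 0.4838, -0.0077,  0.0433])), (290, array([ 0.4831, -0.0073,  0.047 ])), (296, array([ 0.4834, -0.0093,  0.0482])), (310, array([ 0.4845, -0.0148,  0.0495])), (330, array([ 0.485 , -0.0206,  0.0552]))]
395 [(284, array([ 0.4975, -0.0245,  0.0015])), (287, array([ 0.4859, -0.0075,  0.043 ])), (290, array([ 0.4856, -0.0078,  0.0453])), (296, array([ 0.4843, -0.0074,  0.0517])), (310, array([ 0.4831, -0.0086,  0.0606])), (330, array([ 0.4837, -0.0143,  0.0653]))]
400 [(284, array([ 0.5   , -0.0239,  0.002 ])), (287, array([ 0.4876, -0.0066,  0.0443])), (290, array([ 0.4871, -0.0067,  0.0469])), (296, array([ 0.4864, -0.0073,  0.0512])), (310, array([ 0.4845, -0.0077,  0.0619])), (330, array([ 0.4834, -0.0105,  0.0713]))]
```

```bash
python3 -m handwheel '[[[0.0005,0.0005,-0.007,0,0,0],[0,0,-0.007,0,0,0],[0,0,-0.007,0,0,0],[0,0,-0.006,0,0,0],[0,0,-0.004,0,0,0],[0,0,-0.003,0,0,0],[0,0,0,0,0,0]]]' 0.6
python3 -m handwheel '[[[0,0,0,0,0,0],[0,0,0,0,0,0],[0,0,0,0,0,0],[0,0,0,0,0,0],[0,0,0,0,0,0],[0,0,0,0,0,0]]]' 0.1
```

```text
time: 6.4
tool_pos: [0.4605, -0.0207, -0.0387]
tool_rot: [-0.001, 0.648, 0.761, -0.0]
contact_force: [-0.7, 0.2, -1.1]
gripper_width: 0.605
grasp_force: 0.0
time: 6.9
tool_pos: [0.4622, -0.0211, -0.0366]
tool_rot: [0.001, 0.648, 0.761, 0.0]
contact_force: [-0.8, 0.1, 5.5]
gripper_width: 0.221
grasp_force: 62.0
```

```bash
python3 -m handwheel '[[[0,0,0.01,0,0,0],[0,0,0.015,0,0,0],[0,0,0.02,0,0,0],[0.01,0,0.02,0,0,-1.9],[0.015,0,0.02,0,0,-1.9],[0.02,0,0.01,0,0,-1.9],[0.02,0,0.005,0,0,-1.8],[0,0,0,0,0,0],[0,0,0,0,0,0]]]' 0.1
cat >> h.py <<'E'
O=np.array([.572,.140,0.]);TH=np.pi/2+.0320
Rb=R.from_euler("z",TH)
GX,GZ=-.0503,-.0366   # reported TCP in bar frame
def bar_target(tipx,pitch,clear):
    """tool pose (pos,R) with bar tip at bay x=tipx, underside 'clear' above ridge top"""
    c,s=np.cos(pitch),np.sin(pitch)
    bx=tipx-.110*c; bz=.034+clear+(bx+.038)*np.tan(pitch)
    Rbar=Rb*R.from_euler("y",-pitch)
    p=O+Rb.apply([bx,.042,bz])+Rbar.apply([GX,0,GZ])
    return p,Rbar*R.from_euler("x",np.pi)
def delta(p,Rt):
    s=state();return (p-s["tool_pos"])*1e3,np.degrees((Rt*toolR(s).inv()).as_rotvec())
def bar_now(s=None):
    s=s or state();Rt=toolR(s)*R.from_euler("x",np.pi)
    o=s["tool_pos"]-Rt.apply([GX,0,GZ]);x=Rb.inv().apply(Rt.apply([1,0,0]))
    o=Rb.inv().apply(o-O);p=np.arcsin(x[2]);t=o+.11*x
    return dict(tipx=t[0]*1e3,y=o[1]*1e3,pitch=p,yaw=np.arctan2(x[1],x[0]),clear=(o[2]+(-.038-o[0])*np.tan(p)-.034)*1e3,butt_z=(o[2]-.11*np.sin(p))*1e3,buttx=(o[0]-.11*np.cos(p))*1e3)
E
python3 - <<'E'
from h import *
np.set_printoptions(precision=2,suppress=True)
print(delta(*bar_target(-.02,-.09,.03)));print(bar_now())
im,d=grab_frame("wrist");cv2.imwrite("pics/w4.png",im);s=state()
o=s["tool_pos"]-toolR(s).apply([0,0,0])
for t in("bar_tip","fulcrum","deck_edge","keeper_lip"):
    for r in pinpoint("wrist",t)[:1]:
        z={"bar_tip":s["tool_pos"][2]+.0366+.002,"fulcrum":.034,"deck_edge":.038,"keeper_lip":.017}[t]
        w=px2w("wrist",r["position"],z=z);print(t,r,w*1e3,Rb.inv().apply(w-O)*1e3)
E
```

```text
time: 7.65
tool_pos: [0.5266, -0.0209, 0.0627]
tool_rot: [0.0, 0.696, 0.718, -0.0]
contact_force: [-0.9, -0.0, -2.4]
gripper_width: 0.218
grasp_force: 60.0
(array([  9.31, -23.29, -22.37]), array([-5.15, -0.16,  0.12]))
{'tipx': np.float64(0.9359143288293487), 'y': np.float64(50.45892200708621), 'pitch': np.float64(-8.421049719096557e-05), 'yaw': np.float64(-0.0020967801814790097), 'clear': np.float64(65.29255093723293), 'butt_z': np.float64(99.30779841351841), 'buttx': np.float64(-219.06384308441312)}
fulcrum {'position': [337.6, 37.5], 'conf': 0.88} [527.04 100.48  34.  ] [-38.06  46.2   34.  ]
```

```bash
python3 -m handwheel '[[[0.003,-0.008,-0.007,-1.7,0,0],[0.003,-0.008,-0.007,-1.7,0,0],[0.003,-0.0073,-0.0084,-1.75,-0.16,0.12],[0,0,0,0,0,0],[0,0,0,0,0,0]]]' 0.1
python3 - <<'E'
from h import *
np.set_printoptions(precision=2,suppress=True)
print(bar_now());print(delta(*bar_target(-.015,-.09,.001)));print(delta(*bar_target(.034,-.09,.001)))
im,d=grab_frame("scene");cv2.imwrite("pics/s5.png",cv2.resize(im[150:300,280:480],(800,600)))
c=camera_info("scene")
for t in("bar_tip","bar_butt","fulcrum","deck_edge","keeper_lip"):
    for r in pinpoint("scene",t)[:1]: print(t,r)
b=bar_now();s=state();Rt=toolR(s)*R.from_euler("x",np.pi);o=s["tool_pos"]-Rt.apply([GX,0,GZ])
print("pred tip px",w2px("scene",o+Rt.apply([.11,0,.002])),"butt",w2px("scene",o+Rt.apply([-.11,0,.003])),"fulc",w2px("scene",O+Rb.apply([-.038,.042,.034])),"lip",w2px("scene",O+Rb.apply([-.19,.042,.017])))
E
```

```text
time: 8.32
tool_pos: [0.534, -0.0437, 0.039]
tool_rot: [0.031, 0.695, 0.717, -0.032]
contact_force: [0.5, -0.1, -1.7]
gripper_width: 0.216
grasp_force: 60.0
{'tipx': np.float64(-19.515075432156763), 'y': np.float64(43.73857556153588), 'pitch': np.float64(-0.08865335003372471), 'yaw': np.float64(-0.00040237264755102595), 'clear': np.float64(28.896420767941507), 'butt_z': np.float64(80.73156179054907), 'buttx': np.float64(-238.65109683107517)}
(array([  1.7 ,   4.54, -28.11]), array([-0.07, -0.13,  0.03]))
(array([  0.13,  53.52, -32.53]), array([-0.07, -0.13,  0.03]))
bar_tip {'position': [346.2, 215.4], 'conf': 0.85}
fulcrum {'position': [349.7, 222.2], 'conf': 0.86}
deck_edge {'position': [324.5, 209.3], 'conf': 0.57}
keeper_lip {'position': [406.8, 204.7], 'conf': 0.7}
pred tip px [344.47 216.96] butt [428.37 178.95] fulc [350.68 222.36] lip [405.44 204.77]
```

View pics/s5.png

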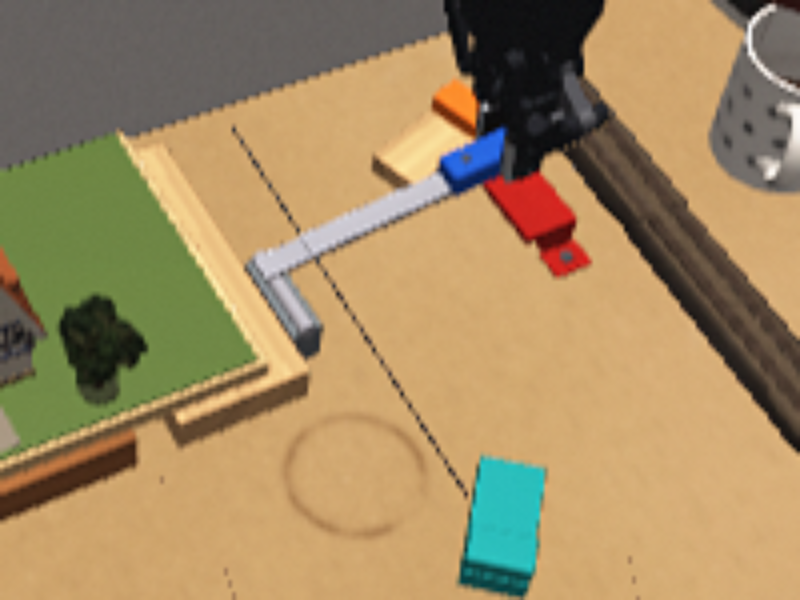

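```bash
python3 -m handwheel '[[[0.0008,0.0025,-0.008,0,-0.06,0],[0.0009,0.002,-0.008,0,-0.07,0],[0,0,-0.006,0,0,0],[0,0,-0.003,0,0,0],[0,0,0,0,0,0]]]' 0.1
python3 -m handwheel '[[[0,0,-0.001,0,0,0],[0,0,-0.001,0,0,0],[0,0,0,0,0,0]]]' 0.1
python3 -m handwheel '[[[0,0,-0.001,0,0,0],[0,0,-0.001,0,0,0],[0,0,0,0,0,0]]]' 0.1
python3 -c "
from h import *
print(bar_now())"
```

```text
time: 9.03
tool_pos: [0.5356, -0.0394, 0.0131]
tool_rot: [0.032, 0.695, 0.717, -0.031]
contact_force: [-0.2, 0.5, -1.7]
gripper_width: 0.221
grasp_force: 60.0
time: 9.28
tool_pos: [0.5371, -0.0398, 0.013]
tool_rot: [0.033, 0.695, 0.717, -0.03]
contact_force: [-1.0, 0.3, -1.4]
gripper_width: 0.216
grasp_force: 60.0
time: 9.53
tool_pos: [0.5369, -0.0397, 0.0108]
tool_rot: [0.033, 0.695, 0.717, -0.03]
contact_force: [-0.3, -0.1, -1.9]
gripper_width: 0.217
grasp_force: 60.0
{'tipx': np.float64(-15.568022070572244), 'y': np.float64(40.84457801749315), 'pitch': np.float64(-0.09000574856221402), 'yaw': np.float64(-0.0009510082564615288), 'clear': np.float64(0.9162386970817116), 'butt_z': np.float64(52.666297908999304), 'buttx': np.float64(-234.67746012008928)}
```

```bash
python3 -m handwheel '[[[0,0,-0.001,0,0,0],[0,0,0,0,0,0]]]' 0.1
python3 -m handwheel '[[[0,0,-0.001,0,0,0],[0,0,0,0,0,0]]]' 0.1
python3 -c "
from h import *
print(bar_now(),state()['ft_torque'])"
```

```text
time: 9.7
tool_pos: [0.537, -0.0397, 0.0099]
tool_rot: [0.033, 0.695, 0.717, -0.03]
contact_force: [0.1, -0.1, -0.4]
gripper_width: 0.216
grasp_force: 60.0
time: 9.87
tool_pos: [0.5372, -0.0398, 0.0091]
tool_rot: [0.033, 0.695, 0.717, -0.03]
contact_force: [-0.4, 0.0, 0.2]
gripper_width: 0.218
grasp_force: 60.3
{'tipx': np.float64(-15.648484050190342), 'y': np.float64(40.628306559297805), 'pitch': np.float64(-0.09011209989667328), 'yaw': np.float64(-0.000974038275050073), 'clear': np.float64(-0.8361351320858648), 'butt_z': np.float64(50.94209149182961), 'buttx': np.float64(-234.7558153838294)} [0.17086037 0.08422724 0.03528113]
```

```bash
python3 -m handwheel '[[[0,0,0.0018,0,0,0],[-0.0001,0.0045,-0.0004,0,0,0],[-0.0001,0.0045,-0.0004,0,0,0],[-0.0002,0.0045,-0.0004,0,0,0],[-0.0002,0.0045,-0.0004,0,0,0],[-0.0002,0.0045,-0.0004,0,0,0],[0,0,0,0,0,0]]]' 0.1
python3 -m handwheel '[[[-0.0001,0.0045,-0.0004,0,0,0],[-0.0001,0.0045,-0.0004,0,0,0],[-0.0002,0.0045,-0.0004,0,0,0],[0,0,0,0,0,0]]]' 0.1
python3 -m handwheel '[[[-0.0001,0.0045,-0.0004,0,0,0],[-0.0001,0.0045,-0.0004,0,0,0],[-0.0002,0.0045,-0.0004,0,0,0],[0,0,0,0,0,0]]]' 0.1
python3 -c "
from h import *
np.set_printoptions(precision=2,suppress=True)
print(bar_now())
for p in (-.04,0,.04,.08,.12,.165,.175): print(p,delta(*bar_target(.036,p,0)))"
```

```text
time: 10.45
tool_pos: [0.5359, -0.0162, 0.0084]
tool_rot: [0.033, 0.695, 0.718, -0.03]
contact_force: [0.8, -0.2, -1.3]
gripper_width: 0.222
grasp_force: 60.1
time: 10.78
tool_pos: [0.5356, -0.0029, 0.0074]
tool_rot: [0.033, 0.695, 0.718, -0.03]
contact_force: [-0.6, 0.8, -1.3]
gripper_width: 0.217
grasp_force: 60.1
time: 11.12
tool_pos: [0.5352, 0.0106, 0.0062]
tool_rot: [0.033, 0.695, 0.718, -0.03]
contact_force: [0.2, 0.3, -1.9]
gripper_width: 0.219
grasp_force: 60.1
{'tipx': np.float64(34.77256384926724), 'y': np.float64(40.97541060975288), 'pitch': np.float64(-0.08966022397479614), 'yaw': np.float64(-0.00023600210796804506), 'clear': np.float64(0.8014162368932543), 'butt_z': np.float64(47.95790247284956), 'buttx': np.float64(-184.34374020112094)}
-0.04 (array([-1.17,  2.49, -5.28]), array([2.84, 0.21, 0.01]))
0 (array([-1.21,  3.82, -8.76]), array([5.13, 0.29, 0.01]))
0.04 (array([ -1.27,   5.41, -12.18]), array([7.42, 0.36, 0.01]))
0.08 (array([ -1.32,   7.26, -15.52]), array([9.71, 0.43, 0.01]))
0.12 (array([ -1.39,   9.36, -18.76]), array([12.  ,  0.51,  0.02]))
0.165 (array([ -1.48,  12.01, -22.27]), array([14.58,  0.59,  0.02]))
0.175 (array([ -1.5 ,  12.64, -23.03]), array([15.15,  0.61,  0.02]))
```

```bash
python3 -m handwheel '[[[-0.0003,0.00095,-0.0022,1.28,0.07,0],[-0.0003,0.00095,-0.0022,1.28,0.07,0],[-0.0003,0.00095,-0.0022,1.28,0.07,0],[-0.0003,0.00095,-0.0022,1.28,0.07,0],[0,0,0,0,0,0]]]' 0.1
python3 -m handwheel '[[[0,0.0009,-0.0017,1.145,0.035,0],[0,0.0009,-0.0017,1.145,0.035,0],[0,0.0009,-0.0017,1.145,0.035,0],[0,0.0009,-0.0017,1.145,0.035,0],[0,0,0,0,0,0],[0,0,0,0,0,0]]]' 0.1
cat >> h.py <<'E'
def deck_h():
    """edge height from top-cam deck plane near the free edge"""
    h=[]
    im,d=grab_frame("top");c=camera_info("top");T=np.array(c["T"])
    for x in np.arange(.01,.06,.004):
        for y in np.arange(-.08,.085,.004):
            w=O+np.array([.0015,.002,0])+Rb.apply([x,y,.058]);u,v=w2px("top",w).round().astype(int)
            if d[v,u]>.3: h.append((x,px2w("top",(u,v),depth=d[v,u])[2]))
    h=np.array(h);return np.median(h[:,1])*1e3
E
python3 -c "
from h import *
np.set_printoptions(precision=2,suppress=True)
print(bar_now(),state()['ft_torque'],deck_h())
for p in (.12,.165,.175): print(p,delta(*bar_target(.036,p,0)))"
```

```text
time: 11.53
tool_pos: [0.5344, 0.0136, -0.0026]
tool_rot: [-0.001, 0.697, 0.717, 0.001]
contact_force: [0.9, 5.1, -0.0]
gripper_width: 0.215
grasp_force: 60.2
time: 12.03
tool_pos: [0.5346, 0.0167, -0.0089]
tool_rot: [-0.028, 0.696, 0.717, 0.028]
contact_force: [1.2, 0.3, 2.4]
gripper_width: 0.215
grasp_force: 60.6
{'tipx': np.float64(34.894914966300355), 'y': np.float64(41.291594422337305), 'pitch': np.float64(0.07924705639458782), 'yaw': np.float64(-0.0012551854280380972), 'clear': np.float64(0.47470026711795427), 'butt_z': np.float64(22.847427876266263), 'buttx': np.float64(-184.4145495535326)} [-0.21 -0.11 -0.06] 59.71475919886793
0.12 (array([-0.77,  3.23, -3.72]), array([2.37, 0.13, 0.05]))
0.165 (array([-0.86,  5.88, -7.23]), array([4.94, 0.22, 0.06]))
0.175 (array([-0.88,  6.51, -7.98]), array([5.52, 0.23, 0.06]))
```

```bash
python3 -m handwheel '[[[-0.0002,0.0015,-0.0019,1.3,0.05,0],[-0.0002,0.0015,-0.0019,1.3,0.05,0],[-0.0002,0.0015,-0.0019,1.3,0.05,0],[-0.0002,0.0015,-0.0019,1.3,0.05,0.0],[0,0,0,0,0,0],[0,0,0,0,0,0]]]' 0.1
python3 -c "
from h import *
np.set_printoptions(precision=2,suppress=True)
print(bar_now(),state()['ft_torque'],deck_h())
print(delta(*bar_target(.036,.172,0)))
im,d=grab_frame('scene')
s=state();Rt=toolR(s)*R.from_euler('x',np.pi);o=s['tool_pos']-Rt.apply([GX,0,GZ])
for n,l,w in(('bar_tip',.11,.002),('bar_butt',-.11,.003)): print(n,pinpoint('scene',n)[:1],w2px('scene',o+Rt.apply([l,0,w])))
cv2.imwrite('pics/s6.png',cv2.resize(im[170:240,320:420],(800,560)))
"
```

```text
time: 12.58
tool_pos: [0.5345, 0.0211, -0.0164]
tool_rot: [-0.059, 0.694, 0.715, 0.059]
contact_force: [1.4, -7.0, 3.1]
gripper_width: 0.215
grasp_force: 60.9
{'tipx': np.float64(34.32847646414121), 'y': np.float64(41.291869510485675), 'pitch': np.float64(0.16773158121296647), 'yaw': np.float64(-0.0008326242546887338), 'clear': np.float64(0.2048816488151861), 'butt_z': np.float64(9.72356080800138), 'buttx': np.float64(-182.58400753145386)} [-1.26 -0.19 -0.1 ] 66.4533953517965
(array([-0.83,  1.93, -0.28]), array([0.26, 0.13, 0.06]))
bar_tip [] [322.55 229.42]
bar_butt [] [402.59 206.67]
```

View pics/s6.png

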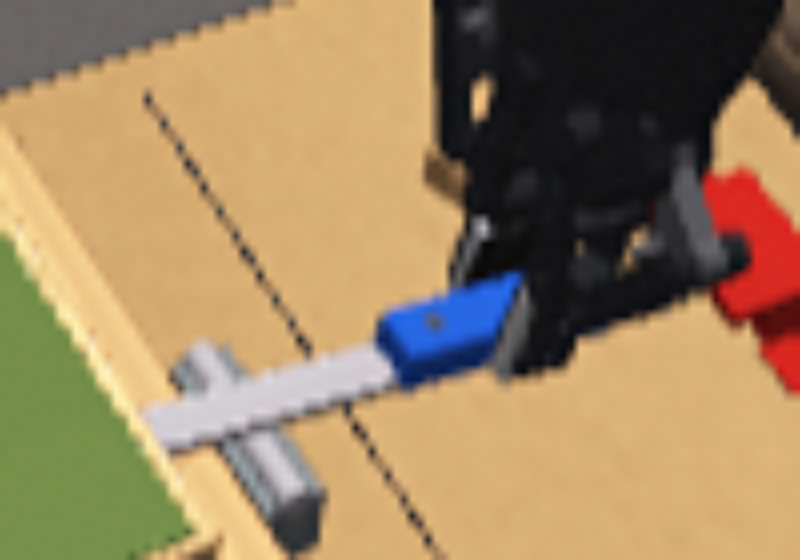

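```bash
python3 -m handwheel '[[[0.0001,-0.002,-0.0004,0,0,0],[0.0001,-0.002,-0.0004,0,0,0],[0,-0.002,-0.0003,0,0,0],[0,-0.002,-0.0003,0,0,0],[0,0,0,0,0,0]]]' 0.1
python3 -m handwheel '[[[0.0001,-0.002,-0.0004,0,0,0],[0.0001,-0.002,-0.0004,0,0,0],[0,-0.002,-0.0003,0,0,0],[0,-0.002,-0.0003,0,0,0],[0,0,0,0,0,0]]]' 0.1
python3 -c "
from h import *
np.set_printoptions(precision=2,suppress=True)
print(bar_now(),state()['ft_torque'],deck_h())
for t in(.018,.0175): 
  for p in(.16,.15,.145): print(t,p,delta(*bar_target(t,p,0)))
"
```

```text
time: 13.2
tool_pos: [0.5335, 0.0186, -0.0179]
tool_rot: [-0.064, 0.694, 0.715, 0.062]
contact_force: [0.6, 10.4, 5.8]
gripper_width: 0.22
grasp_force: 60.7
time: 13.62
tool_pos: [0.533, 0.011, -0.0197]
tool_rot: [-0.065, 0.694, 0.715, 0.061]
contact_force: [0.7, 10.4, 5.2]
gripper_width: 0.218
grasp_force: 60.6
{'tipx': np.float64(23.56185286544851), 'y': np.float64(42.96789823508761), 'pitch': np.float64(0.17888970026193712), 'yaw': np.float64(-0.0018185861051878266), 'clear': np.float64(-0.24665624313387202), 'butt_z': np.float64(5.7389938660785536), 'buttx': np.float64(-192.927177956861)} [ 1.72  0.02 -0.09] 65.1974391314295
0.018 0.16 (array([ 1.32, -6.65,  0.98]), array([-1.07, -0.15,  0.08]))
0.018 0.15 (array([ 1.34, -7.26,  1.94]), array([-1.64, -0.17,  0.08]))
0.018 0.145 (array([ 1.35, -7.56,  2.41]), array([-1.92, -0.18,  0.08]))
0.0175 0.16 (array([ 1.34, -7.15,  0.9 ]), array([-1.07, -0.15,  0.08]))
0.0175 0.15 (array([ 1.36, -7.76,  1.86]), array([-1.64, -0.17,  0.08]))
0.0175 0.145 (array([ 1.37, -8.06,  2.34]), array([-1.92, -0.18,  0.08]))
```

```bash
python3 -m handwheel '[[[0.0003,-0.0015,-0.0003,0,0,0],[0.0003,-0.0015,-0.0003,0,0,0],[0.0003,-0.0015,-0.0003,0,0,0],[0.0001,-0.0015,-0.0003,0,0,0],[0,0,0,0,0,0]]]' 0.1
python3 -c "
from h import *
np.set_printoptions(precision=2,suppress=True)
print(bar_now(),state()['ft_torque'],deck_h())
for t in(.018,): 
  for p in(.165,.15,.14): print(t,p,delta(*bar_target(t,p,0)))
"
```

```text
time: 14.08
tool_pos: [0.5336, 0.0053, -0.021]
tool_rot: [-0.065, 0.693, 0.715, 0.061]
contact_force: [-0.3, 11.2, 4.6]
gripper_width: 0.217
grasp_force: 60.7
{'tipx': np.float64(17.776065932570624), 'y': np.float64(42.557284559283374), 'pitch': np.float64(0.17940791040663603), 'yaw': np.float64(-0.0015641307564124905), 'clear': np.float64(-0.4931115263495517), 'butt_z': np.float64(4.363998580344669), 'buttx': np.float64(-198.69269648215604)} [ 1.91  0.13 -0.  ] 64.35271608766968
0.018 0.165 (array([ 0.79, -0.64,  1.91]), array([-0.81, -0.2 ,  0.06]))
0.018 0.15 (array([ 0.82, -1.56,  3.33]), array([-1.67, -0.23,  0.06]))
0.018 0.14 (array([ 0.84, -2.15,  4.29]), array([-2.24, -0.25,  0.06]))
```

```bash
python3 -m handwheel '[[[0.0002,-0.0003,0.001,-0.4,-0.05,0],[0.0002,-0.0003,0.001,-0.4,-0.05,0],[0.0002,-0.0004,0.0007,-0.4,-0.05,0],[0,0,0,0,0,0]]]' 0.1
python3 -m handwheel '[[[0,-0.0003,0.0004,-0.25,0,0],[0,-0.0003,0.0004,-0.25,0,0],[0,0,0,0,0,0]]]' 0.1
python3 -c "
from h import *
np.set_printoptions(precision=2,suppress=True)
print(bar_now(),state()['ft_torque'],deck_h())
for t in(.018,): 
  for p in(.15,.145,.14): print(t,p,delta(*bar_target(t,p,0)))
"
```

```text
time: 14.47
tool_pos: [0.5339, 0.0036, -0.0186]
tool_rot: [-0.057, 0.694, 0.716, 0.054]
contact_force: [-2.1, 8.7, 3.5]
gripper_width: 0.218
grasp_force: 60.6
time: 14.72
tool_pos: [0.5338, 0.0031, -0.018]
tool_rot: [-0.054, 0.694, 0.716, 0.051]
contact_force: [-1.3, 9.0, 3.9]
gripper_width: 0.219
grasp_force: 60.5
{'tipx': np.float64(17.544951783308406), 'y': np.float64(42.42958038166096), 'pitch': np.float64(0.14787908130421304), 'yaw': np.float64(-0.0008388796243291748), 'clear': np.float64(-0.4156483290346652), 'butt_z': np.float64(9.443744091880482), 'buttx': np.float64(-200.05388592043826)} [1.5  0.11 0.05] 62.59961491782362
0.018 0.15 (array([0.48, 0.59, 0.25]), array([ 0.12, -0.09,  0.03]))
0.018 0.145 (array([0.49, 0.29, 0.73]), array([-0.17, -0.1 ,  0.03]))
0.018 0.14 (array([ 0.5 , -0.01,  1.22]), array([-0.46, -0.11,  0.03]))
```

```bash
for i in 1; do python3 -m handwheel '[[[0,-0.0003,0.0005,-0.28,0,0],[0,-0.0003,0.0005,-0.28,0,0],[0,0,0,0,0,0]]]' 0.1
python3 -c "
from h import *
print(bar_now()['pitch'],bar_now()['clear'],state()['ft_torque'],deck_h())"; done
python3 -m handwheel '[[[0,-0.0003,0.0005,-0.28,0,0],[0,-0.0003,0.0005,-0.28,0,0],[0,0,0,0,0,0]]]' 0.1
python3 -c "
from h import *
print(bar_now(),state()['ft_torque'],deck_h())"
```

```text
time: 15.02
tool_pos: [0.5338, 0.0026, -0.0178]
tool_rot: [-0.05, 0.694, 0.716, 0.048]
contact_force: [1.8, 8.7, -2.0]
gripper_width: 0.223
grasp_force: 59.7
0.13835716089351585 -1.2028151072337803 [ 1.61944613 -0.36083693 -0.06492764] 62.552563624181545
time: 15.32
tool_pos: [0.5338, 0.0022, -0.0178]
tool_rot: [-0.047, 0.695, 0.716, 0.044]
contact_force: [6.4, 9.2, -8.6]
gripper_width: 0.215
grasp_force: 59.1
{'tipx': np.float64(17.75571560785033), 'y': np.float64(42.47344878813125), 'pitch': np.float64(0.1289500308928897), 'yaw': np.float64(-0.0018609123658590372), 'clear': np.float64(-2.114839544312047), 'butt_z': np.float64(10.82455179144846), 'buttx': np.float64(-200.4175364818942)} [ 1.84427176 -0.96801228 -0.06781548] 62.490209069251065
```

```bash
python3 -m handwheel '[[[0,0.0005,-0.0004,0.2,0,0],[-0.0004,0.0005,0,0.1,0,0],[0,0,0,0,0,0]]]' 0.1
python3 -c "
from h import *
print(bar_now(),state()['ft_torque'],deck_h())"
```

```text
time: 15.62
tool_pos: [0.5338, 0.0024, -0.0178]
tool_rot: [-0.048, 0.695, 0.716, 0.046]
contact_force: [6.3, 5.9, -7.3]
gripper_width: 0.213
grasp_force: 59.4
{'tipx': np.float64(17.746745131919276), 'y': np.float64(42.476511625103896), 'pitch': np.float64(0.1329652485648737), 'yaw': np.float64(-0.0017034050596606129), 'clear': np.float64(-1.7270334291005636), 'butt_z': np.float64(10.563126632515766), 'buttx': np.float64(-200.31118695551137)} [ 1.43144449 -0.95596349 -0.08874594] 62.65935024668734
```

```bash
python3 -m handwheel '[[[-0.0006,0.0006,-0.0004,0.15,0,0],[-0.0006,0.0006,-0.0004,0.15,0,0],[0,0,0,0,0,0]]]' 0.1
python3 -m handwheel '[[[0,0,0,0,0,0],[0,0,0,0,0,0],[0,0,0,0,0,0],[0,0,0,0,0,0],[0,0,0,0,0,0]]]' 0.45
python3 -c "
from h import *
print(bar_now(),state()['ft_torque'],deck_h())"
```

```text
time: 15.92
tool_pos: [0.5339, 0.0026, -0.0178]
tool_rot: [-0.048, 0.695, 0.716, 0.048]
contact_force: [7.0, 4.4, -5.8]
gripper_width: 0.217
grasp_force: 59.6
time: 16.33
tool_pos: [0.5335, 0.0005, -0.0167]
tool_rot: [-0.047, 0.695, 0.716, 0.046]
contact_force: [-0.7, 0.2, 0.1]
gripper_width: 0.454
grasp_force: 0.0
{'tipx': np.float64(15.953448362244924), 'y': np.float64(42.914306614937985), 'pitch': np.float64(0.13169465343037762), 'yaw': np.float64(-0.0008835151544343551), 'clear': np.float64(-0.5197489136547218), 'butt_z': np.float64(11.737853662806765), 'buttx': np.float64(-202.14148179135188)} [-0.03337402 -0.05625758 -0.0054204 ] 62.68479928276971
```

```bash
python3 -m handwheel '[[[0,0,0.01,0,0,0],[0,0,0.02,0,0,0],[0,0,0.025,0,0,0],[0,0,0.025,0,0,0],[0,0,0.02,0,0,0],[0,0,0,0,0,0]]]' 0.45
python3 - <<'E'
from h import *
np.set_printoptions(precision=2,suppress=True)
p=np.array([.6185,-.0705,.09]);Rt=R.from_euler("z",np.radians(109))*R.from_euler("x",np.pi)
s=state();print(s["tool_pos"],delta(p,Rt),deck_h())
E
```

```text
time: 16.88
tool_pos: [0.5376, -0.0001, 0.0897]
tool_rot: [-0.043, 0.694, 0.717, 0.049]
contact_force: [0.6, -0.4, 0.6]
gripper_width: 0.447
grasp_force: 0.0
[ 0.54 -0.    0.09] (array([ 80.92, -70.37,   0.27]), array([-7.42, -0.72, 17.15])) 62.671692643585295
```

```bash
python3 -m handwheel '[[[0.02,-0.0175,0,-1.85,-0.2,4.3],[0.02,-0.0175,0,-1.85,-0.2,4.3],[0.02,-0.0175,0,-1.85,-0.2,4.3],[0.02,-0.0175,0,-1.85,-0.12,4.25],[0,0,0,0,0,0],[0,0,0,0,0,0]]]' 0.65
python3 - <<'E'
from h import *
np.set_printoptions(precision=4,suppress=True)
s=state();p=s["tool_pos"];M=toolR(s).as_matrix();print(p,np.degrees(np.arctan2(M[1,0],M[0,0])),M[2])
im,d=grab_frame("wrist");hsv=cv2.cvtColor(im,cv2.COLOR_BGR2HSV)
for r in pinpoint("wrist","shim")[:2]: print(r,px2w("wrist",r["position"],z=0))
m=((hsv[...,0]>5)&(hsv[...,0]<15)&(hsv[...,1]>200)&(hsv[...,2]>120)).astype(np.uint8)
n,l,st,_=cv2.connectedComponentsWithStats(m);k=1+np.argmax(st[1:,4]);print(st[k])
q=np.array([px2w("wrist",(a,b),z=.03)[:2] for b,a in zip(*np.where(l==k))],np.float32)*1e3;print(cv2.minAreaRect(q))
q=np.array([w for b,a in zip(*np.where(l==k)) if d[b,a]>.02 for w in [px2w("wrist",(a,b),depth=d[b,a])] if w[2]>.025],np.float32)*1e3;print(cv2.minAreaRect(q[:,:2]),np.median(q,0))
cv2.imwrite("pics/w7.png",im)
E
```

```text
time: 17.43
tool_pos: [0.6132, -0.0694, 0.0819]
tool_rot: [-0.005, 0.582, 0.813, -0.003]
contact_force: [0.1, 0.6, 0.2]
gripper_width: 0.648
grasp_force: 0.0
[ 0.6132 -0.0694  0.0819] 108.85242983402114 [ 0.0047 -0.0119 -0.9999]
{'position': [333.0, 190.0], 'conf': 0.66} [ 0.608  -0.0445  0.    ]
[305 222  53   6 149]
((611.7061157226562, -60.31186294555664), (34.13105010986328, 3.353121519088745), 22.642915725708008)Traceback (most recent call last):
  File "<stdin>", line 9, in <module>
cv2.error: OpenCV(4.12.0) /io/opencv/modules/imgproc/src/convhull.cpp:143: error: (-215:Assertion failed) total >= 0 && (depth == CV_32F || depth == CV_32S) in function 'convexHull'
```

```bash
python3 - <<'E'
from h import *
np.set_printoptions(precision=2,suppress=True)
p=np.array([.6186,-.0706,-.028]);Rt=R.from_euler("z",np.radians(109))*R.from_euler("x",np.pi)
print(delta(p,Rt),deck_h())
E
```

```text
(array([   6.2 ,   -1.8 , -110.12]), array([-0.04, -0.73,  0.11])) 62.668959703520045
```

```bash
python3 -m handwheel '[[[0.003,-0.001,-0.015,0,-0.4,0],[0.0032,-0.0008,-0.015,0,-0.33,0.1],[0,0,-0.015,0,0,0],[0,0,-0.015,0,0,0],[0,0,-0.015,0,0,0],[0,0,-0.015,0,0,0],[0,0,-0.01,0,0,0],[0,0,-0.006,0,0,0],[0,0,-0.004,0,0,0],[0,0,0,0,0,0]]]' 0.65
python3 -m handwheel '[[[0,0,0,0,0,0],[0,0,0,0,0,0],[0,0,0,0,0,0],[0,0,0,0,0,0],[0,0,0,0,0,0]]]' 0.2
```

```text
time: 18.42
tool_pos: [0.6193, -0.071, -0.0272]
tool_rot: [0.001, 0.58, 0.814, 0.0]
contact_force: [-0.4, -0.6, 0.7]
gripper_width: 0.651
grasp_force: 0.0
time: 18.83
tool_pos: [0.6211, -0.0715, -0.0252]
tool_rot: [0.002, 0.581, 0.814, 0.001]
contact_force: [0.4, 0.3, 4.5]
gripper_width: 0.409
grasp_force: 59.8
```

```bash
python3 -m handwheel '[[[0,0,0.01,0,0,0],[0,0,0.015,0,0,0],[0,0,0.02,0,0,0],[0,0,0.02,0,0,-2],[0,0,0,0,0,-3],[0,0,0,0,0,-4],[0,0,0,0,0,-4],[0,0,0,0,0,-4.2],[0,0,0,0,0,0],[0,0,0,0,0,0]]]' 0.2
cat >> h.py <<'E'
SX,SZ=-.0282,-.0252   # reported TCP in shim frame
def shim_target(x,z,y=-.042):
    return O+Rb.apply([x+SX,y,z+SZ]),Rb*R.from_euler("x",np.pi)
def shim_now():
    s=state();Rt=toolR(s)*R.from_euler("x",np.pi);o=Rb.inv().apply(s["tool_pos"]-Rt.apply([SX,0,SZ])-O)
    return o*1e3,np.degrees((Rb.inv()*Rt).as_rotvec()),s["contact_force"]
E
python3 - <<'E'
from h import *
np.set_printoptions(precision=2,suppress=True)
print(shim_now(),delta(*shim_target(-.048,.045)),delta(*shim_target(-.048,.0285)))
im,d=grab_frame("wrist");r=pinpoint("wrist","shim")[:1];print(r)
s=state();Rt=toolR(s)*R.from_euler("x",np.pi);o=s["tool_pos"]-Rt.apply([SX,0,SZ]);print(w2px("wrist",o),w2px("wrist",o+Rt.apply([.0375,.018,.016])),w2px("wrist",o+Rt.apply([.0375,-.018,.016])))
cv2.imwrite("pics/w8.png",im)
E
```

```text
time: 19.67
tool_pos: [0.6201, -0.0712, 0.0393]
tool_rot: [0.002, 0.695, 0.719, 0.001]
contact_force: [0.4, -1.1, -0.8]
gripper_width: 0.408
grasp_force: 59.4
(array([-184.41,  -41.21,   64.44]), array([-0.17,  0.09,  0.1 ]), array([ 0.39, -1.07, -0.78])) (array([ -3.71, 136.4 , -19.48]), array([ 0.08,  0.18, -0.1 ])) (array([ -3.71, 136.4 , -35.98]), array([ 0.08,  0.18, -0.1 ]))
[{'position': [321.4, 227.3], 'conf': 0.86}]
[326.99 227.02] [279.33 143.66] [375.35 143.73]
```

View pics/w8.png

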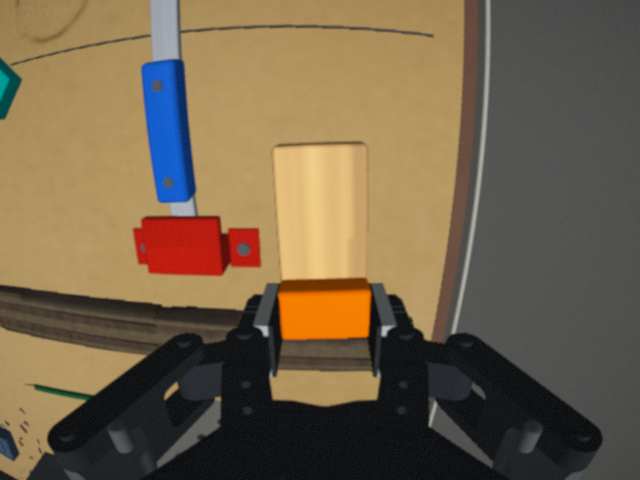

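```bash
python3 -m handwheel '[[[-0.0005,0.017,-0.002,0,0,0],[-0.0005,0.02,-0.003,0,0,0],[-0.0005,0.02,-0.003,0,0,0],[-0.0005,0.02,-0.003,0,0,0],[-0.0005,0.02,-0.003,0,0,0],[-0.0005,0.02,-0.003,0,0,0],[-0.0007,0.015,-0.0025,0.08,0.18,-0.1],[0,0.0044,0,0,0,0],[0,0,0,0,0,0],[0,0,0,0,0,0]]]' 0.2
python3 - <<'E'
from h import *
np.set_printoptions(precision=2,suppress=True)
print(shim_now(),delta(*shim_target(-.048,.0285)),deck_h())
E
```

```text
time: 20.6
tool_pos: [0.6165, 0.0647, 0.0191]
tool_rot: [-0.0, 0.696, 0.718, -0.0]
contact_force: [1.4, -0.2, -0.2]
gripper_width: 0.404
grasp_force: 59.4
(array([-48.45, -42.12,  44.29]), array([ 0.03,  0.02, -0.08]), array([ 1.36, -0.15, -0.21])) (array([ -0.09,   0.45, -15.8 ]), array([ 0.02, -0.03,  0.08])) 62.66115629881636
```

Lower to the sill by feel.

```bash
python3 -m handwheel '[[[0,0,-0.005,0,0,0],[0,0,-0.005,0,0,0],[0,0,-0.004,0,0,0],[0,0,-0.0015,0,0,0],[0,0,0,0,0,0]]]' 0.2
python3 -m handwheel '[[[0,0,-0.001,0,0,0],[0,0,0,0,0,0]]]' 0.2
python3 -m handwheel '[[[0,0,-0.0007,0,0,0],[0,0,0,0,0,0]]]' 0.2
python3 - <<'E'
from h import *
np.set_printoptions(precision=2,suppress=True)
print(shim_now())
E
```

```text
time: 21.07
tool_pos: [0.6155, 0.0649, 0.0023]
tool_rot: [-0.001, 0.697, 0.718, -0.001]
contact_force: [-0.2, 0.3, -0.7]
gripper_width: 0.405
grasp_force: 59.4
time: 21.23
tool_pos: [0.6163, 0.0652, 0.0023]
tool_rot: [-0.0, 0.696, 0.718, -0.0]
contact_force: [0.0, 0.2, -0.6]
gripper_width: 0.408
grasp_force: 59.4
time: 21.4
tool_pos: [0.6164, 0.0652, 0.0018]
tool_rot: [-0.0, 0.696, 0.718, -0.0]
contact_force: [0.0, 0.8, -0.2]
gripper_width: 0.407
grasp_force: 59.4
(array([-47.96, -42.01,  27.  ]), array([ 0.03, -0.01, -0.1 ]), array([ 0.04,  0.8 , -0.2 ]))
```

```bash
python3 -m handwheel '[[[0,0.0025,0.0003,0,0,0],[-0.0001,0.003,0,0,0,0],[-0.0001,0.003,0,0,0,0],[-0.0001,0.003,0,0,0,0],[-0.0001,0.003,0,0,0,0],[0,0,0,0,0,0]]]' 0.2
python3 -m handwheel '[[[-0.0001,0.003,0,0,0,0],[-0.0001,0.003,0,0,0,0],[-0.0001,0.003,0,0,0,0],[-0.0001,0.003,0,0,0,0],[-0.0001,0.002,0,0,0,0],[0,0,0,0,0,0]]]' 0.2
python3 - <<'E'
from h import *
np.set_printoptions(precision=2,suppress=True)
print(shim_now(),deck_h())
E
```

```text
time: 21.9
tool_pos: [0.6158, 0.0804, 0.002]
tool_rot: [-0.0, 0.696, 0.718, -0.0]
contact_force: [1.2, -0.3, 0.5]
gripper_width: 0.408
grasp_force: 59.4
time: 22.4
tool_pos: [0.6153, 0.0942, 0.002]
tool_rot: [-0.0, 0.696, 0.718, -0.0]
contact_force: [0.3, -0.5, -1.4]
gripper_width: 0.403
grasp_force: 59.4
(array([-19.01, -41.89,  27.22]), array([ 0.05, -0.01, -0.08]), array([ 0.29, -0.49, -1.43])) 62.696664085903244
```

```bash
ck(){ python3 -c "
from h import *
o,r,f=shim_now();print(o.round(1),f.round(1));raise SystemExit(f[1]<-2)"; }
python3 -m handwheel '[[[0,0.001,0,0,0,0],[0,0.001,0,0,0,0],[0,0,0,0,0,0]]]' 0.2 >/dev/null && ck &&
python3 -m handwheel '[[[0,0.001,0,0,0,0],[-0.0001,0.001,0,0,0,0],[0,0,0,0,0,0]]]' 0.2 >/dev/null && ck &&
python3 -m handwheel '[[[0,0.001,0,0,0,0],[0,0,0,0,0,0]]]' 0.2 >/dev/null && ck &&
python3 -m handwheel '[[[0,0.001,0,0,0,0],[0,0,0,0,0,0]]]' 0.2 >/dev/null && ck &&
python3 -m handwheel '[[[-0.0001,0.001,0,0,0,0],[0,0,0,0,0,0]]]' 0.2 >/dev/null && ck &&
python3 -m handwheel '[[[0,0.001,0,0,0,0],[0,0,0,0,0,0]]]' 0.2 >/dev/null && ck &&
python3 -m handwheel '[[[0,0.001,0,0,0,0],[0,0,0,0,0,0]]]' 0.2 >/dev/null && ck &&
python3 -m handwheel '[[[0,0.001,0,0,0,0],[0,0,0,0,0,0]]]' 0.2 >/dev/null && ck &&
python3 -m handwheel '[[[-0.0001,0.001,0,0,0,0],[0,0,0,0,0,0]]]' 0.2 >/dev/null && ck &&
python3 -m handwheel '[[[0,0.001,0,0,0,0],[0,0,0,0,0,0]]]' 0.2 >/dev/null && ck
```

```text
[-17.4 -42.   27.2] [ 0.7  0.8 -0.3]False
```

```bash
ck(){ python3 -c "
from h import *
o,r,f=shim_now();print(o.round(1),f.round(1));raise SystemExit(int(f[1]<-2))"; }
python3 -m handwheel '[[[0,0.001,0,0,0,0],[-0.0001,0.001,0,0,0,0],[0,0,0,0,0,0]]]' 0.2 >/dev/null && ck &&
python3 -m handwheel '[[[0,0.001,0,0,0,0],[0,0,0,0,0,0]]]' 0.2 >/dev/null && ck &&
python3 -m handwheel '[[[0,0.001,0,0,0,0],[0,0,0,0,0,0]]]' 0.2 >/dev/null && ck &&
python3 -m handwheel '[[[-0.0001,0.001,0,0,0,0],[0,0,0,0,0,0]]]' 0.2 >/dev/null && ck &&
python3 -m handwheel '[[[0,0.001,0,0,0,0],[0,0,0,0,0,0]]]' 0.2 >/dev/null && ck &&
python3 -m handwheel '[[[0,0.001,0,0,0,0],[0,0,0,0,0,0]]]' 0.2 >/dev/null && ck &&
python3 -m handwheel '[[[0,0.001,0,0,0,0],[0,0,0,0,0,0]]]' 0.2 >/dev/null && ck &&
python3 -m handwheel '[[[-0.0001,0.001,0,0,0,0],[0,0,0,0,0,0]]]' 0.2 >/dev/null && ck &&
python3 -m handwheel '[[[0,0.001,0,0,0,0],[0,0,0,0,0,0]]]' 0.2 >/dev/null && ck
```

```text
[-15.4 -42.   27.3] [-0.7 -0.   0.1]
[-14.3 -42.   27.2] [ 0.2 -0.6 -0.7]
[-13.3 -42.   27.2] [ 0.1 -0.3 -0.2]
[-12.3 -41.9  27.2] [ 0.6 -0.1 -0.4]
[-11.3 -42.   27.2] [-0.9  0.1 -0.5]
[-10.3 -42.   27.2] [-0.1  0.2 -0.7]
[ -9.6 -42.1  27.2] [-0.2 -1.6 -0.4]
[ -9.4 -42.   27.3] [-0.6 -4.7  0.6]
```

```bash
python3 -m handwheel '[[[0,0,0,0,0,0],[0,0,0,0,0,0],[0,0,0,0,0,0]]]' 0.2
python3 -m handwheel '[[[0,-0.0005,-0.0003,0,0,0],[0,-0.0004,0,0,0,0],[0,0,0,0,0,0]]]' 0.2
python3 -m handwheel '[[[0,0,0,0,0,0],[0,0,0,0,0,0],[0,0,0,0,0,0],[0,0,0,0,0,0]]]' 0.65
python3 -m handwheel '[[[0,-0.001,0.01,0,0,0],[0,-0.003,0.015,0,0,0],[0,-0.005,0.02,0,0,0],[0,-0.005,0.025,0,0,0],[0,-0.005,0.02,0,0,0],[0,0,0,0,0,0]]]' 0.65
python3 - <<'E'
from h import *
np.set_printoptions(precision=4,suppress=True)
p=np.array([.5335,.0005,.09]);Rt=Rb*R.from_euler("y",-.14)*R.from_euler("x",np.pi)
print(delta(p,Rt),deck_h())
d=grab_frame("top")
for r in pinpoint("top","shim")[:3]: print(r)
print(w2px("top",O+[.0015,.002,0]+Rb.apply([-.0095,-.042,.027])))
E
```

```text
time: 24.37
tool_pos: [0.6152, 0.1037, 0.0021]
tool_rot: [0.0, 0.696, 0.718, -0.001]
contact_force: [-1.3, -5.2, 0.3]
gripper_width: 0.406
grasp_force: 59.5
time: 24.62
tool_pos: [0.6151, 0.1037, 0.0018]
tool_rot: [-0.0, 0.696, 0.718, -0.0]
contact_force: [-1.2, -2.7, 0.8]
gripper_width: 0.407
grasp_force: 59.5
time: 24.95
tool_pos: [0.615, 0.1043, 0.0017]
tool_rot: [-0.001, 0.696, 0.718, -0.0]
contact_force: [-1.0, 0.5, 0.9]
gripper_width: 0.652
grasp_force: 0.0
time: 25.45
tool_pos: [0.6195, 0.0841, 0.0996]
tool_rot: [0.004, 0.697, 0.717, 0.004]
contact_force: [0.8, 1.4, 1.6]
gripper_width: 0.647
grasp_force: 0.0
(array([-85.9875, -83.6107,  -9.619 ]), array([8.0118, 0.8747, 0.186 ])) 62.62656918595755
{'position': [340.6, 173.3], 'conf': 0.74}
{'position': [217.9, 200.7], 'conf': 0.63}
[340.3373 174.6257]
```

```bash
python3 -m handwheel '[[[-0.0172,-0.0167,0,1.6,0.17,0],[-0.0172,-0.0167,0,1.6,0.17,0],[-0.0172,-0.0167,-0.003,1.6,0.17,0],[-0.0172,-0.0167,-0.003,1.6,0.17,0],[-0.0172,-0.0167,-0.003,1.6,0.17,0],[0,0,0,0,0,0],[0,0,0,0,0,0]]]' 0.6
python3 - <<'E'
from h import *
np.set_printoptions(precision=4,suppress=True)
p,r=bar_target(.0175,.152,0);print(p,delta(p,r),deck_h())
E
```

```text
time: 26.18
tool_pos: [0.5274, 0.0009, 0.0809]
tool_rot: [-0.056, 0.695, 0.715, 0.044]
contact_force: [0.1, -0.4, -0.5]
gripper_width: 0.603
grasp_force: 0.0
[ 0.5344  0.0033 -0.0179] (array([  6.9394,   2.4346, -98.8777]), array([ 0.6521, -0.8054,  0.1754])) 62.68098574885539
```

```bash
python3 -m handwheel '[[[0.0035,0.001,-0.02,0.3,-0.4,0.1],[0.0033,0.001,-0.02,0.35,-0.4,0.1],[0,0,-0.02,0,0,0],[0,0,-0.018,0,0,0],[0,0,-0.012,0,0,0],[0,0,-0.006,0,0,0],[0,0,0,0,0,0]]]' 0.6
python3 -c "
from h import *
np.set_printoptions(precision=4,suppress=True)
p,r=bar_target(.0175,.152,0);print(delta(p,r))"
python3 -m handwheel '[[[0,0,-0.002,0,0,0],[0,0,0,0,0,0],[0,0,0,0,0,0],[0,0,0,0,0,0],[0,0,0,0,0,0],[0,0,0,0,0,0]]]' 0.1
python3 -c "
from h import *
np.set_printoptions(precision=2,suppress=True)
print(bar_now(),deck_h())
print(delta(*bar_target(.0175,.165,0)),delta(*bar_target(.0175,.175,0)))"
```

```text
time: 26.82
tool_pos: [0.5349, 0.0042, -0.0149]
tool_rot: [-0.055, 0.692, 0.718, 0.053]
contact_force: [0.2, -0.5, 0.4]
gripper_width: 0.6
grasp_force: 0.0
(array([-0.5358, -0.8896, -3.039 ]), array([ 0.0105, -0.0005, -0.2114]))
time: 27.32
tool_pos: [0.5365, 0.0031, -0.0143]
tool_rot: [-0.053, 0.693, 0.717, 0.054]
contact_force: [-2.3, -0.5, 3.6]
gripper_width: 0.214
grasp_force: 60.4
{'tipx': np.float64(17.29807488043382), 'y': np.float64(40.189702948075706), 'pitch': np.float64(0.1506180988763817), 'yaw': np.float64(0.0037477708491022448), 'clear': np.float64(3.514932949649781), 'butt_z': np.float64(12.896661466590372), 'buttx': np.float64(-200.21043608310748)} 62.77896148391715
(array([-2.12,  0.97, -4.73]), array([ 0.81,  0.27, -0.17])) (array([-2.14,  1.61, -5.68]), array([ 1.38,  0.29, -0.16]))
```

```bash
sed -i 's/^GX,GZ=.*/GX,GZ=-.0503,-.0331/' h.py; python3 -c "
from h import *
np.set_printoptions(precision=2,suppress=True)
print(bar_now());print(delta(*bar_target(.0175,.172,0)))"
python3 -m handwheel '[[[0,0.0004,-0.0008,0.45,0,0],[0,0.0004,-0.0008,0.45,0,0],[0,0.0004,-0.0008,0.45,0,0],[0,0,0,0,0,0],[0,0,0,0,0,0]]]' 0.1
python3 -c "
from h import *
np.set_printoptions(precision=2,suppress=True)
print(bar_now(),state()['ft_torque'],deck_h())"
```

```text
{'tipx': np.float64(17.85952010108752), 'y': np.float64(40.21740863228962), 'pitch': np.float64(0.15070869760589317), 'yaw': np.float64(0.003577743316672495), 'clear': np.float64(-0.15299790622032294), 'butt_z': np.float64(9.29940104086798), 'buttx': np.float64(-199.6460669683301)}
(array([-2.11,  0.82, -1.94]), array([ 1.21,  0.29, -0.16]))
time: 27.78
tool_pos: [0.5362, 0.0044, -0.0174]
tool_rot: [-0.062, 0.692, 0.716, 0.062]
contact_force: [-2.2, -0.5, 5.2]
gripper_width: 0.217
grasp_force: 60.6
{'tipx': np.float64(17.671134665415394), 'y': np.float64(40.40713123741612), 'pitch': np.float64(0.1755015502245418), 'yaw': np.float64(0.0024236035754789127), 'clear': np.float64(-0.670421981201319), 'butt_z': np.float64(4.789126852014839), 'buttx': np.float64(-198.9491472724001)} [0.14 0.35 0.37] 64.402422992209
```

```bash
python3 -m handwheel '[[[-0.0001,0.0022,0.0004,-0.05,0,0],[-0.0001,0.0022,0.0004,-0.05,0,0],[-0.0001,0.0022,0.0004,-0.05,0,0],[0,0.0022,0.0004,-0.05,0,0],[0,0,0,0,0,0]]]' 0.1
python3 -c "
from h import *
np.set_printoptions(precision=2,suppress=True)
print(bar_now(),state()['ft_torque'],deck_h())"
```

```text
time: 28.25
tool_pos: [0.5376, 0.0081, -0.0152]
tool_rot: [-0.055, 0.692, 0.717, 0.059]
contact_force: [-0.9, -16.2, 4.5]
gripper_width: 0.216
grasp_force: 60.7
{'tipx': np.float64(22.17869717241483), 'y': np.float64(38.98116578741906), 'pitch': np.float64(0.16123604135804936), 'yaw': np.float64(0.0037380669842342986), 'clear': np.float64(-0.6202819996464354), 'butt_z': np.float64(7.849348452146826), 'buttx': np.float64(-194.96705745964843)} [-2.49  0.11  0.26] 64.50727025311409
```

```bash
python3 -m handwheel '[[[-0.0001,0.0022,0.0003,0.1,0,0],[-0.0001,0.0022,0.0003,0.1,0,0],[-0.0001,0.0022,0.0003,0,0,0],[0,0.0022,0.0003,0,0,0],[0,0,0,0,0,0]]]' 0.1
python3 -c "
from h import *
np.set_printoptions(precision=2,suppress=True)
print(bar_now(),state()['ft_torque'],deck_h())"
```

```text
time: 28.72
tool_pos: [0.5382, 0.0163, -0.0137]
tool_rot: [-0.055, 0.692, 0.717, 0.06]
contact_force: [1.0, -17.6, 4.1]
gripper_width: 0.213
grasp_force: 60.7
{'tipx': np.float64(30.184483364215545), 'y': np.float64(38.233542661664536), 'pitch': np.float64(0.1637646937586236), 'yaw': np.float64(0.0032263064177860783), 'clear': np.float64(-0.15695027229797875), 'butt_z': np.float64(9.242849445218246), 'buttx': np.float64(-186.87146280929224)} [-2.8   0.01  0.09] 65.73616264522497
```

```bash
python3 -m handwheel '[[[-0.0001,0.002,0.0003,0,0,0],[-0.0001,0.002,0.0003,0,0,0],[0,0.001,0,0,0,0],[0,0,0,0,0,0]]]' 0.1
python3 -c "
from h import *
np.set_printoptions(precision=2,suppress=True)
print(bar_now(),state()['ft_torque'],deck_h())
for p in(.1,.04,-.02,-.07): print(delta(*bar_target(.035,p,0)))"
```

```text
time: 29.1
tool_pos: [0.5384, 0.0206, -0.0128]
tool_rot: [-0.055, 0.692, 0.717, 0.06]
contact_force: [0.5, -20.7, 5.7]
gripper_width: 0.217
grasp_force: 60.8
{'tipx': np.float64(34.56941457423908), 'y': np.float64(37.890584952335125), 'pitch': np.float64(0.1623893508337799), 'yaw': np.float64(0.003525696926810471), 'clear': np.float64(-0.14163062612858324), 'butt_z': np.float64(10.17882338301904), 'buttx': np.float64(-182.53554643573128)} [-3.22 -0.05  0.06] 66.42817481619606
(array([-4.53, -3.08,  5.2 ]), array([-3.6 ,  0.48, -0.12]))
(array([-4.44, -5.74, 10.25]), array([-7.04,  0.37, -0.13]))
(array([-4.38, -7.82, 15.46]), array([-10.47,   0.25,  -0.15]))
(array([-4.33, -9.11, 19.89]), array([-13.34,   0.16,  -0.17]))
```

```bash
python3 -m handwheel '[[[0,-0.0007,0.0013,-0.9,0,0],[0,-0.0007,0.0013,-0.9,0,0],[0,-0.0007,0.0013,-0.9,0,0],[0,-0.0007,0.0013,-0.9,0,0],[0,0,0,0,0,0]]]' 0.1
python3 -m handwheel '[[[0,-0.0004,0.0009,-0.6,0,0],[0,-0.0004,0.0009,-0.6,0,0],[0,-0.0004,0.0009,-0.6,0,0],[0,-0.0004,0.0009,-0.6,0,0],[0,-0.0004,0.0009,-0.6,0,0],[0,-0.0004,0.0009,-0.6,0,0],[0,0,0,0,0,0]]]' 0.1
python3 -c "
from h import *
np.set_printoptions(precision=2,suppress=True)
print(bar_now(),state()['ft_torque'],deck_h())
for p in(0,-.04,-.08): print(delta(*bar_target(.035,p,0)))"
```

```text
time: 29.57
tool_pos: [0.5384, 0.0185, -0.0071]
tool_rot: [-0.033, 0.694, 0.719, 0.038]
contact_force: [0.6, -18.2, 5.3]
gripper_width: 0.211
grasp_force: 60.7
time: 30.15
tool_pos: [0.5359, 0.0217, -0.0034]
tool_rot: [-0.017, 0.695, 0.719, 0.017]
contact_force: [1.3, -2.4, 2.2]
gripper_width: 0.215
grasp_force: 60.0
{'tipx': np.float64(41.361963393423004), 'y': np.float64(39.98345041544979), 'pitch': np.float64(0.04882402107214318), 'yaw': np.float64(0.0015553006062283066), 'clear': np.float64(-0.389166901309107), 'butt_z': np.float64(26.751673917585595), 'buttx': np.float64(-178.37573945345736)} [-0.18 -0.18 -0.15] 59.68690563865514
(array([-1.78, -8.34,  4.39]), array([-2.81, -0.03, -0.11]))
(array([-1.74, -9.53,  7.9 ]), array([-5.1 , -0.1 , -0.11]))
(array([ -1.71, -10.47,  11.45]), array([-7.39, -0.18, -0.11]))
```

```bash
python3 -m handwheel '[[[-0.0003,-0.001,0.0016,-0.9,0,0],[-0.0003,-0.001,0.0016,-0.9,0,0],[-0.0003,-0.001,0.0016,-0.9,0,0],[-0.0003,-0.001,0.0016,-0.9,0,0],[-0.0003,-0.001,0.0016,-0.9,0,0],[0,0,0,0,0,0]]]' 0.1
python3 -c "
from h import *
np.set_printoptions(precision=2,suppress=True)
print(bar_now(),state()['ft_torque'],deck_h())
print(delta(*bar_target(.036,-.06,.002)),delta(*bar_target(-.02,-.06,.004)))"
```

```text
time: 30.7
tool_pos: [0.5327, 0.0173, 0.0039]
tool_rot: [0.009, 0.694, 0.72, -0.012]
contact_force: [0.4, 0.6, -1.1]
gripper_width: 0.217
grasp_force: 59.6
{'tipx': np.float64(39.89235559642028), 'y': np.float64(43.25685441164922), 'pitch': np.float64(-0.03069367053843656), 'yaw': np.float64(0.004196371226344329), 'clear': np.float64(0.4916426485517683), 'butt_z': np.float64(38.85160684466987), 'buttx': np.float64(-180.00305331740026)} [ 0.08 -0.06 -0.03] 59.64514622865724
(array([ 1.34, -4.61,  4.31]), array([-1.72, -0.34, -0.21])) (array([  3.13, -60.58,   9.68]), array([-1.72, -0.34, -0.21]))
```

```bash
python3 -m handwheel '[[[0.0002,-0.003,0.0003,0,0,0],[0.0002,-0.005,0.0003,0,0,0],[0.0002,-0.006,0.0003,0,0,0],[0.0002,-0.007,0.0003,0,0,0],[0.0002,-0.008,0.0004,0,0,0],[0.0002,-0.009,0.0004,0,0,0],[0.0002,-0.009,0.0004,0,0,0],[0.0002,-0.009,0.0004,0,0,0],[0.0002,-0.009,0.0004,0,0,0],[0,0,0,0,0,0],[0,0,0,0,0,0]]]' 0.1
python3 -c "
from h import *
np.set_printoptions(precision=2,suppress=True)
print(bar_now(),state()['contact_force'],deck_h())
Rt=R.from_euler('z',np.radians(96))*R.from_euler('x',np.pi)
print(delta(np.array([.455,-.02,-.025]),Rt))"
```

```text
time: 31.67
tool_pos: [0.5354, -0.0487, 0.0076]
tool_rot: [0.009, 0.695, 0.719, -0.011]
contact_force: [0.8, -0.1, -1.5]
gripper_width: 0.216
grasp_force: 59.5
{'tipx': np.float64(-26.235196543681198), 'y': np.float64(42.554222183641166), 'pitch': np.float64(-0.02927088908656149), 'yaw': np.float64(0.0013982272454506894), 'clear': np.float64(2.313373602135835), 'butt_z': np.float64(42.40758189542151), 'buttx': np.float64(-246.14084944719824)} [ 0.78 -0.06 -1.47] 59.60867558581667
(array([-80.31,  28.26, -32.46]), array([ 1.68, -0.08,  4.05]))
```

```bash
python3 -m handwheel '[[[0,-0.002,0.015,0,0,0],[0,-0.002,0.02,0,0,0],[-0.01,0,0.005,0.3,0,0.5],[-0.015,0.005,0,0.4,0,0.7],[-0.015,0.007,0,0.4,0,0.7],[-0.015,0.007,0,0.4,0,0.7],[-0.015,0.007,-0.01,0.2,0,0.7],[-0.01,0.006,-0.02,0,0,0.7],[0,0,-0.02,0,0,0],[0,0,0,0,0,0],[0,0,0,0,0,0]]]' 0.1
python3 -c "
from h import *
np.set_printoptions(precision=2,suppress=True)
s=state();print(s['tool_pos'],s['contact_force'],deck_h())
Rt=R.from_euler('z',np.radians(96))*R.from_euler('x',np.pi)
print(delta(np.array([.455,-.02,-.031]),Rt))
im,d=grab_frame('scene');cv2.imwrite('pics/s9.png',cv2.resize(im[160:310,290:490],(800,600)))"
```

```text
time: 32.63
tool_pos: [0.4542, -0.0195, -0.0033]
tool_rot: [-0.002, 0.669, 0.743, -0.001]
contact_force: [-0.4, 0.0, -1.5]
gripper_width: 0.216
grasp_force: 59.4
[ 0.45 -0.02 -0.  ] [-0.43  0.05 -1.53] 59.69325177089674
(array([ -0.73,  -0.06, -29.  ]), array([ 0.  , -0.07, -0.01]))
```

View pics/s9.png

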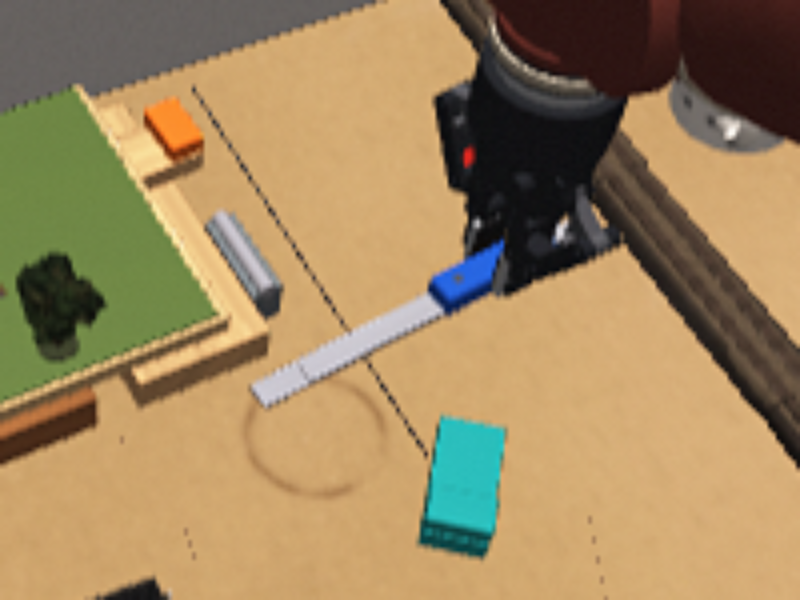

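The picture shows the shim under the deck edge (orange tail at (172,128)). The bar hangs clear of everything, its tip at (262,390). I'll lower it by feel.

```bash
python3 -m handwheel '[[[0,0,-0.01,0,0,0],[0,0,-0.008,0,0,0],[0,0,-0.005,0,0,0],[0,0,-0.002,0,0,0],[0,0,0,0,0,0]]]' 0.1
python3 -m handwheel '[[[0,0,-0.0015,0,0,0],[0,0,0,0,0,0]]]' 0.1
python3 -m handwheel '[[[0,0,-0.0015,0,0,0],[0,0,0,0,0,0]]]' 0.1
```

```text
time: 33.15
tool_pos: [0.4545, -0.02, -0.0285]
tool_rot: [-0.001, 0.669, 0.743, -0.001]
contact_force: [0.0, -0.1, -2.0]
gripper_width: 0.215
grasp_force: 59.5
time: 33.32
tool_pos: [0.4555, -0.0202, -0.029]
tool_rot: [-0.001, 0.669, 0.743, -0.0]
contact_force: [-0.4, 0.4, -0.8]
gripper_width: 0.212
grasp_force: 59.6
time: 33.48
tool_pos: [0.4554, -0.0201, -0.0305]
tool_rot: [-0.0, 0.669, 0.743, -0.0]
contact_force: [-0.3, 0.7, -1.6]
gripper_width: 0.213
grasp_force: 59.6
```

```bash
python3 -m handwheel '[[[0,0,-0.0015,0,0,0],[0,0,0,0,0,0]]]' 0.1
python3 -m handwheel '[[[0,0,-0.001,0,0,0],[0,0,0,0,0,0]]]' 0.1
```

```text
time: 33.65
tool_pos: [0.4553, -0.0201, -0.0321]
tool_rot: [-0.001, 0.669, 0.743, -0.001]
contact_force: [1.5, -0.4, -1.1]
gripper_width: 0.216
grasp_force: 59.6
time: 33.82
tool_pos: [0.4555, -0.0201, -0.0326]
tool_rot: [-0.001, 0.669, 0.743, -0.001]
contact_force: [-1.6, 0.2, 1.7]
gripper_width: 0.217
grasp_force: 60.0
```

Contact with the board. Release, rise and check.

```bash
python3 -m handwheel '[[[0,0,0,0,0,0],[0,0,0,0,0,0],[0,0,0,0,0,0],[0,0,0,0,0,0],[0,0,0,0,0,0]]]' 0.65
python3 -m handwheel '[[[0,0,0.01,0,0,0],[0,0,0.02,0,0,0],[0,0,0.03,0,0,0],[0,0,0.03,0,0,0],[0,0,0.03,0,0,0],[-0.01,-0.03,0.02,0,0,0],[-0.01,-0.03,0.02,0,0,0],[-0.01,-0.03,0,0,0,0],[-0.01,-0.03,0,0,0,0],[-0.01,-0.03,0,0,0,0],[0,0,0,0,0,0],[0,0,0,0,0,0]]]' 0.65
python3 - <<'E'
from h import *
np.set_printoptions(precision=4,suppress=True)
print(deck_h())
im,d=grab_frame("top");cv2.imwrite("pics/t10.png",cv2.resize(im[130:350,190:480],(800,600)))
for t in("bar_tip","bar_butt","pry_bar","shim","coal_wagon"):
    for r in pinpoint("top",t)[:1]:
        u,v=r["position"];w=px2w("top",(u,v),depth=d[int(v),int(u)]);print(t,round(r["conf"],2),w,Rb.inv().apply(w-O-[.0015,.002,0]))
E
```

```text
time: 34.23
tool_pos: [0.4554, -0.0201, -0.033]
tool_rot: [-0.0, 0.669, 0.743, -0.0]
contact_force: [0.0, -0.4, -0.1]
gripper_width: 0.647
grasp_force: 0.0
time: 35.23
tool_pos: [0.4051, -0.1712, 0.1278]
tool_rot: [-0.0, 0.67, 0.742, -0.0]
contact_force: [0.5, 0.3, 0.1]
gripper_width: 0.653
grasp_force: 0.0
59.712944813453575
bar_tip 0.72 [0.4434 0.1385 0.0044] [0.0007 0.1301 0.0044]
bar_butt 0.97 [ 0.4636 -0.0748  0.0024] [-0.2131  0.1168  0.0024]
pry_bar 0.96 [0.4545 0.0355 0.0042] [-0.1027  0.1224  0.0042]
shim 0.85 [0.3556 0.0545 0.0148] [-0.0805  0.2206  0.0148]
coal_wagon 0.94 [0.3555 0.2792 0.0255] [0.1441 0.2135 0.0255]
```

View pics/t10.png

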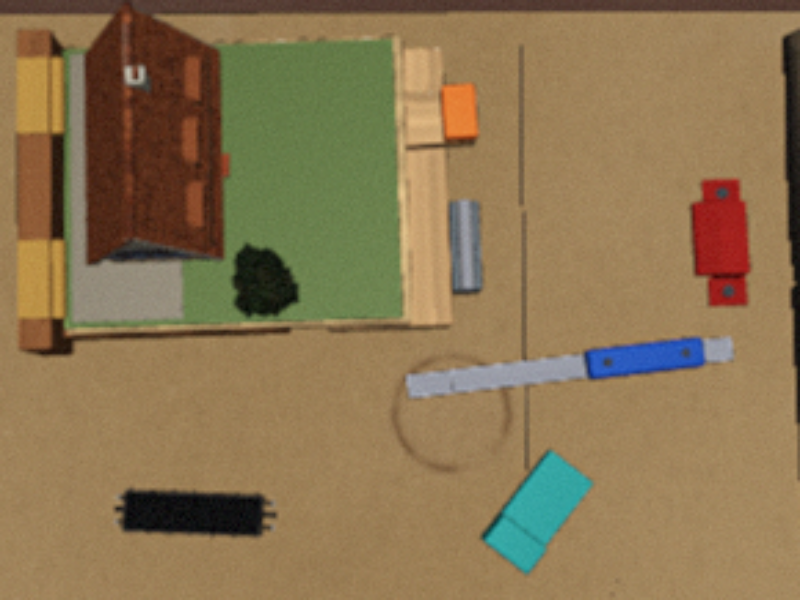

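The picture shows the deck resting on the shim (orange tail at (460,112)). The bar lies flat on the board from (408,385) to (732,348), and the wagon is where it was. I'm handing the job in.

```bash
python3 -c "
from plant import *
print(job_done())"
```

```text
the job is handed in; nothing more can be done
None
```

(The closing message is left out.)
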